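Load the carving shop's indexing table

ROBOT

A 6-joint arm with a two-finger parallel gripper is mounted at the origin on the work surface. World frame = base frame: x ahead of the robot, y to its left, z up, the work surface at z = 0. Lengths are in mm, angles in rad, forces in N, time in s.
With the tool pointing down it reaches from about 350 to 975 mm from the base axis. Payload 7.1 kg.
Tool frame: the origin (TCP) lies between the finger pads; the fingertips stand 19 mm ahead of it and the grasp point (between the pads) is the TCP (ctrl.finger_overhang is the distance from the TCP to the fingertips, in mm); z points along the fingers, y is the line along which they close (so a half turn about z gives the same grasp; the last joint's range is limited). The gripper opens to 88 mm and grips with 3 to 60 N. Pads are 20 mm wide; open, the fingers measure 115 mm over their backs; the gripper's body (75 mm by 178 mm) begins 61 mm behind the grasp point.
Start: joints at [-1.248, 0.423, 1.63, -0, 1.089, -0.019], TCP at [209.507, -588.822, 241.675] pointing down, gripper open.
Joint ranges: [-3, 3], [-0.9, 2.11], [0.09, 2.58], [-1.31, 4.45], [0.11, 2.69], [-2.54, 2.54]. Speed limits (rad/s): [2.39, 2.39, 3.01, 3.14, 3.14, 3.14].

INTERFACE

Orientations are given as a rotation vector (axis times angle).
In Python, from workcell import ctrl gives the robot as it stands. The module is installed in compiled form; this text tells all that it offers.
- The arm moves only by the tool arm_command, never from a script. Its argument "rows" is one flat list of numbers, 7 for each row, row after row: the turn, a rotation vector about the tool's x, y, z scaled (see below), then the shift along the tool's x, y, z scaled (see below), then the opening, from -1 (shut) to 1 (fully open). A call has 1 to 5 rows; each row is the pose to reach, as a shift and turn from the pose commanded when the call began, along the tool's axes at that moment, turning the shorter way round; what a row does not reach only later rows make up. The controller multiplies each number of a shift by 80 mm and each number of a turn by 180 degrees. A row lasts 1/10 s, in which the tool goes at most 50 mm and 8.59 degrees, less where a joint would pass 70% of its speed; a pose out of reach is approached as far as the arm can. A call with a number of a shift or a turn outside -1 to 1 is refused whole. A call with a gripper value outside its range is refused whole. The fingers move at their own pace and stop on an object; the grip force is fixed at half the most. Time passes only in rows, so rows that repeat a pose let the fingers close. It gives the time, the measured TCP pose, the force, the opening and the grip force at its end, in the units of the state.
- ctrl.get_obs(): the state, without advancing time (a new reading comes with each control period).
- ctrl.get_image(name): name is "scene" or "top"; returns (picture, depth): 384x512x3 uint8, red, green, blue; 384x512 float32, mm along the optical axis (not along the pixel's ray), 0 where there is no reading.
- ctrl.camera_params(name): a dict with "camera_matrix" (3x3 intrinsics, pixels), "k1" (the pictures are not rectified: a ray, as slopes to the right and down, at radius r is drawn at 1 + k1 r^2 times it, then the intrinsics apply), "world_to_cam" (4x4, takes a point from world to camera coordinates). Camera axes: x right, y down, z forward; pixel columns grow to the right and rows downward; lengths in mm; the calibration is good to about 2 mm. A picture is of the moment at which its call begins. camera_params takes no time and is no camera call.
- ctrl.close_job(): hands the job in; it is judged then, once.
The state is a dict: "t": time; "qpos": joint angles; "qvel": joint speeds; "joint_torque": joint torques, N m; "ee_pos": TCP position; "orientation": TCP orientation; "ft_force": force on the tool from outside, world axes, zero at the start; "moment": the same for the moment, N m; "width": finger opening in mm; "grasp_force": force on a finger pad.
Only numpy, scipy, OpenCV 4.12 (cv2) and the standard library are available. Lean on these libraries where they do the work, as an engineer would, in place of code of your own. Each camera call takes 0.05 s, during which the arm holds its last target. There are 200 camera calls.

TASK

Load each wooden blank lying on the bench into the pocket of its own shape on the indexing table, seated flat inside the fence, and press that pocket's strap down until the catch holds it shut. Work a strap only while its pocket stands at the brass loading mark; bring the pockets there by cranking the handwheel, two full turns for each pocket. When all the blanks are strapped in, crank the table so that the round pocket stands at the mark, and leave the tools and the pot where they are.

Things in the scene. Friction and masses are not known exactly. Their poses are not given: they have to be found in the camera images.
- round (a point): centre, half-way up (18 mm), of the loose round wooden blank: in outline a disc 62 mm across; 36 mm high in all, of which the topmost 4 mm is a low carved boss 34 mm across in the middle (the sides are plain up to 32 mm); 0.09 kg. None when this blank is not here today.
- square (a point): centre, half-way up (18 mm), of the loose square wooden blank: in outline a square 56 x 56 mm, its x and y axes square to its sides; 36 mm high in all, of which the topmost 4 mm is a low carved boss 34 mm across in the middle (the sides are plain up to 32 mm); 0.09 kg. None when this blank is not here today.
- oblong (a point): centre, half-way up (18 mm), of the loose oblong wooden blank: in outline a bar 78 x 40 mm, the long side along its x axis; 36 mm high in all, of which the topmost 4 mm is a low carved boss 34 mm across in the middle (the sides are plain up to 32 mm); 0.09 kg. None when this blank is not here today.
- pointed (a point): centre, half-way up (18 mm), of the loose pointed wooden blank: in outline a tablet 46 mm wide with two parallel sides 44 mm long, running to a right-angled point at each end, 90 mm from point to point along its x axis; 36 mm high in all, of which the topmost 4 mm is a low carved boss 34 mm across in the middle (the sides are plain up to 32 mm); 0.09 kg. None when this blank is not here today.
- pocket_round (a point): centre of the floor of the round pocket on the disc, 60 mm above the bench, 100 mm from the disc's axis: a fence 8 mm high, 5 mm thick, round the round outline with 3 mm clearance each side; the outline's x axis lies along the disc's radius. It is at the loading mark when wheel reads 0 rad, or that plus or minus any multiple of 50.265 (8 turns).
- pocket_square (a point): centre of the floor of the square pocket on the disc, 60 mm above the bench, 100 mm from the disc's axis: a fence 8 mm high, 5 mm thick, round the square outline with 3 mm clearance each side; the outline's x axis lies along the disc's radius. It is at the loading mark when wheel reads -12.566 (two turns clockwise) rad, or that plus or minus any multiple of 50.265 (8 turns).
- pocket_oblong (a point): centre of the floor of the oblong pocket on the disc, 60 mm above the bench, 100 mm from the disc's axis: a fence 8 mm high, 5 mm thick, round the oblong outline with 3 mm clearance each side; the outline's x axis lies along the disc's radius. It is at the loading mark when wheel reads -25.133 rad, or that plus or minus any multiple of 50.265 (8 turns).
- pocket_pointed (a point): centre of the floor of the pointed pocket on the disc, 60 mm above the bench, 100 mm from the disc's axis: a fence 8 mm high, 5 mm thick, round the pointed outline with 3 mm clearance each side; the outline's x axis lies along the disc's radius. It is at the loading mark when wheel reads -37.699 rad, or that plus or minus any multiple of 50.265 (8 turns).
- heel_round (a point): tells the angle of the round pocket's steel strap: its z axis is square to the strap and leans from vertical by 0 rad when shut, 0.13 lying on the catch, 1.57 upright, 1.95 open, leaning outward on its stop. (The point itself is virtual, inside the machine.) The pin lies across the radius, 151 mm from the disc's axis, 104 mm above the bench; the strap, 105 x 18 x 6 mm, shuts inward to the hub.
- heel_square (a point): tells the angle of the square pocket's steel strap: its z axis is square to the strap and leans from vertical by 0 rad when shut, 0.13 lying on the catch, 1.57 upright, 1.95 open, leaning outward on its stop. (The point itself is virtual, inside the machine.) The pin lies across the radius, 151 mm from the disc's axis, 104 mm above the bench; the strap, 105 x 18 x 6 mm, shuts inward to the hub.
- heel_oblong (a point): tells the angle of the oblong pocket's steel strap: its z axis is square to the strap and leans from vertical by 0 rad when shut, 0.13 lying on the catch, 1.57 upright, 1.95 open, leaning outward on its stop. (The point itself is virtual, inside the machine.) The pin lies across the radius, 151 mm from the disc's axis, 104 mm above the bench; the strap, 105 x 18 x 6 mm, shuts inward to the hub.
- heel_pointed (a point): tells the angle of the pointed pocket's steel strap: its z axis is square to the strap and leans from vertical by 0 rad when shut, 0.13 lying on the catch, 1.57 upright, 1.95 open, leaning outward on its stop. (The point itself is virtual, inside the machine.) The pin lies across the radius, 151 mm from the disc's axis, 104 mm above the bench; the strap, 105 x 18 x 6 mm, shuts inward to the hub.
- mark (a point): the loading place: the point, 60 mm above the bench, where a pocket's centre comes when the pocket is at the brass pointer. It is fixed to the machine, which stands differently each time; its x axis points from the mark through the disc's axis, which is 100 mm away (so a blank here lies with its long side along this x axis; fingers fit beside it in y, while the open strap stands at its outer end).
- axis (a point): a point on the upright axis of the handwheel, 112 mm above the bench (the wheel's top is at 76 mm, its rim 65 mm in radius)
- crank (a point): middle of the handwheel's crank knob: an upright black handle 24 mm across and 60 mm tall, which spins freely on its own pin, 50 mm from the wheel's axis, 112 mm above the bench; best gripped from above and led round in a circle
- wheel (a joint): angle of the handwheel (rad), counted through whole turns, positive anticlockwise from above; stays where left, 3 N at the knob turns it. The disc (163 mm radius) turns the same way, 1/8 turn per wheel turn: two turns per pocket. Anticlockwise on the disc: round, square, oblong, pointed. At angle w the knob lies from the wheel's axis in the direction of the mark's x axis turned by w.
- disc (a joint): angle of the disc, 1/8 of wheel. Each strap swings freely on its pin: pushed past upright it falls on to its catch; about 7 N (up to 12) down on its thumb plate (26 mm square, 80 mm from the pin, its top 110 mm above the bench when shut) clicks it shut. A blank crooked on the fence blocks it. The hub with the catches in the disc's middle: 34 mm radius (50 with the catches), 118 mm high.
- gouge_a: a carving gouge with a wooden handle, 230 mm long, a bystander, lying or standing on the bench; origin under its middle
- gouge_b: a carving gouge, 250 mm long, a bystander, lying or standing on the bench; origin under its middle
- gouge_c: a carving gouge, 220 mm long, a bystander, lying or standing on the bench; origin under its middle
- mallet: a wooden mallet, a bystander, lying or standing on the bench; origin under its middle
- brush: a brush, a bystander, lying or standing on the bench; origin under its middle
- bolepot: a white pot, 60 mm high, a bystander, lying or standing on the bench; origin under its middle
Not all that is in view belongs to the job. Leave any orange look-alike of the part that bears round alone. Leave any turquoise look-alike of the part that bears square alone.

How it is judged (in metres and radians):
At the end, for the whole second after the job is handed in: Every blank stands on the floor of its own pocket (within 7 mm sideways, 4.5 mm in height, tilt under 0.1 rad), its strap through the catch (thumb plate under 37.5 mm above the blank's centre; shut it is 32, on the catch 43); the round pocket is within 7 mm of the mark, the wheel at rest (horizontal distance between round and pocket_round below 0.007 m and z of round in the frame of pocket_round between 0.0135 and 0.0225 m and angle between each of round, square, oblong, pointed's own z axis and vertical below 0.1 rad and angle between the z axis of round and the z axis of heel_round, either way round below 0.07 rad and horizontal distance between square and pocket_square below 0.007 m and z of square in the frame of pocket_square between 0.0135 and 0.0225 m and angle between the z axis of square and the z axis of heel_square, either way round below 0.07 rad and horizontal distance between oblong and pocket_oblong below 0.007 m and z of oblong in the frame of pocket_oblong between 0.0135 and 0.0225 m and angle between the z axis of oblong and the z axis of heel_oblong, either way round below 0.07 rad and horizontal distance between pointed and pocket_pointed below 0.007 m and z of pointed in the frame of pocket_pointed between 0.0135 and 0.0225 m and angle between the z axis of pointed and the z axis of heel_pointed, either way round below 0.07 rad and horizontal distance between pocket_round and mark below 0.007 m and velocity of joint wheel between -0.05 and 0.05 rad/s); the robot touches nothing.
It fails at once if a strap is pushed while its pocket is more than 20 mm from the loading mark ((contact force between the fingers and strap_round above 3 N and horizontal distance between pocket_round and mark above 0.02 m) or (contact force between the fingers and strap_square above 3 N and horizontal distance between pocket_square and mark above 0.02 m) or (contact force between the fingers and strap_oblong above 3 N and horizontal distance between pocket_oblong and mark above 0.02 m) or (contact force between the fingers and strap_pointed above 3 N and horizontal distance between pocket_pointed and mark above 0.02 m)).
It fails at once if a gouge, the mallet, the brush or the pot is moved more than 4 cm (distance of any of gouge_a, gouge_b, gouge_c, mallet, brush, bolepot from where it was at the start of the episode above 0.04 m).
Of blank_round, blank_square, blank_oblong, blank_pointed only 2 to 3 are there at a start; the rules pass over those that are not, and their reading is None.
At some moment in a run one of blank_round, blank_square, blank_oblong, blank_pointed may be knocked a few centimetres aside while the robot is not near it.
Once in a run the grip may slacken for a moment while it holds something.
It also fails if it takes over 210 s, if anything falls off the work surface, if the arm or the gripper's body presses on something with over 40 N, if the wrist force passes 120 N, or if a joint passes its speed limit or range.

## Working session

There is one attempt and no reset: what is moved stays moved. The work goes in short steps, Python scripts to look and compute and a tool call to move; the robot and the scene stay as the last step left them, time stands still between calls to the robot, and variables do not carry over. Pictures are saved under pics/ and viewed, at most 14 in all, crops included, and the job is handed in when it is done.

Besides the shell and the picture viewer there is one more tool, called after ">>>" as name(argument=value, ...), one argument or row to a line, values as JSON. arm_command: Moves the arm, as the interface text tells. Shifts and turns lie within -1 to 1; 1 stands for 80 mm of shift or 180 degrees of turn. Its arguments: {"type":"object","properties":{"rows":{"type":"array","items":{"type":"number"}}},"required":["rows"]}

```bash
mkdir -p pics; cat > h.py <<'E'
import numpy as np, cv2
from workcell import ctrl
def cam(n):
    p=ctrl.camera_params(n); return np.array(p["camera_matrix"],float),float(p["k1"]),np.array(p["world_to_cam"],float)
def ray(n,uv):
    K,k1,T=cam(n); d=np.linalg.inv(K)@[uv[0],uv[1],1]; s=d[:2]; r=np.hypot(*s); q=r
    for _ in range(20): q=r/(1+k1*q*q)
    s=s*(q/r if r>0 else 1); R,t=T[:3,:3],T[:3,3]
    return -R.T@t, R.T@np.array([s[0],s[1],1])
def onz(n,uv,z):
    o,d=ray(n,uv); return o+d*(z-o[2])/d[2]
def pix(n,P):
    K,k1,T=cam(n); c=T[:3,:3]@np.asarray(P,float)+T[:3,3]; s=c[:2]/c[2]; s=s*(1+k1*(s@s)); return (K@[s[0],s[1],1])[:2]
def grab(n,f):
    im,d=ctrl.get_image(n); np.savez(f"pics/{f}.npz",im=im,d=d); cv2.imwrite(f"pics/{f}.png",cv2.resize(im[...,::-1],(800,600),interpolation=cv2.INTER_CUBIC)); return im,d
E
python3 -c "
from h import *
for n in('scene','top'):
    grab(n,n+'0'); K,k1,T=cam(n); print(n,K.tolist(),k1,(-T[:3,:3].T@T[:3,3]).round(),T[:3,:3].round(2).tolist())
o=ctrl.get_obs(); print(o)"
```

```text
scene [[363.32151677539906, 0.0, 254.40424394621752], [0.0, 363.32151677539906, 195.59828677555961], [0.0, 0.0, 1.0]] -0.11208886038489238 [1164. -641. 1055.] [[0.71, 0.71, -0.02], [0.51, -0.52, -0.68], [-0.49, 0.48, -0.73]]
top [[443.65602413779555, 0.0, 258.5269138702534], [0.0, 443.65602413779555, 190.96396303939838], [0.0, 0.0, 1.0]] -0.16427612332356267 [ 483.  -38. 1284.] [[0.02, -1.0, -0.01], [-1.0, -0.02, -0.05], [0.05, 0.01, -1.0]]
{'t': 0.1, 'qpos': array([-1.24798534e+00,  4.23762460e-01,  1.63060395e+00,  1.69633618e-06,
        1.08860334e+00, -1.89904184e-02]), 'qvel': array([ 0.00197677, -0.00017892, -0.00107981,  0.00037994,  0.00060951,
       -0.00140306]), 'joint_torque': array([-7.68972277e-04, -5.45616031e+01, -2.74323946e+01,  6.43962482e-02,
        1.88099546e-02, -4.90864556e-05]), 'ee_pos': array([ 209.36995279, -588.38350739,  240.98442187]), 'orientation': array([-3.09448444e+00, -5.34057892e-01,  3.24867208e-04]), 'ft_force': array([-0.84230657, -0.04967687, -0.10038342]), 'moment': array([-0.00452711, -0.01456061,  0.02545952]), 'grasp_force': 0.0, 'width': 87.90693926464579}
```

View pics/top0.png

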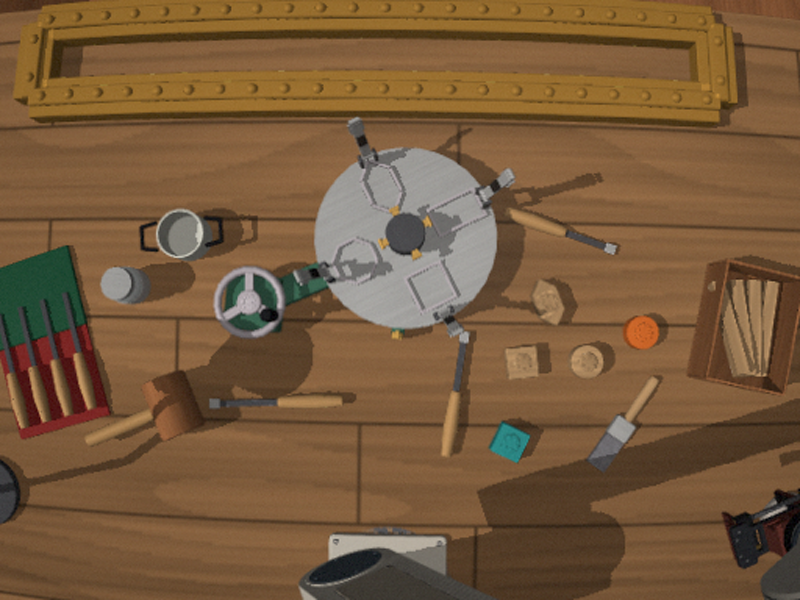

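View pics/scene0.png

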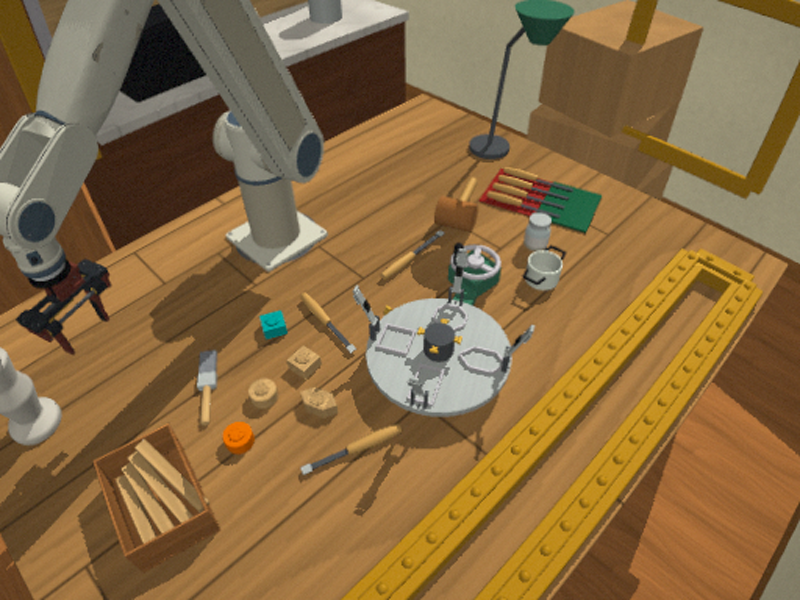

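```bash
cat >> h.py <<'E'
def wmap(n,d):
    K,k1,T=cam(n); h,w=d.shape; u,v=np.meshgrid(np.arange(w),np.arange(h))
    p=cv2.undistortPoints(np.stack([u,v],-1).reshape(-1,1,2).astype(np.float64),K,np.array([k1,0,0,0,0.]),).reshape(h,w,2)
    c=np.dstack([p*d[...,None],d]); return (c-T[:3,3])@T[:3,:3]
def circ(xy):
    A=np.c_[2*xy,np.ones(len(xy))]; s=np.linalg.lstsq(A,(xy**2).sum(1),rcond=None)[0]; return s[:2],np.sqrt(s[2]+s[:2]@s[:2])
def blobs(W,d,lo,hi,box,amin=30):
    x0,x1,y0,y1=box; m=(d>0)&(W[...,2]>lo)&(W[...,2]<hi)&(W[...,0]>x0)&(W[...,0]<x1)&(W[...,1]>y0)&(W[...,1]<y1)
    n,l,s,c=cv2.connectedComponentsWithStats(m.astype(np.uint8)); return [(l==i,s[i],c[i]) for i in range(1,n) if s[i][4]>=amin]
E
cat > m.py <<'E'
from h import *
z=np.load('pics/top0.npz'); im,d=z['im'],z['d']; W=wmap('top',d)
for uv in [(405,234),(249,301),(269,314),(397,335),(330,180),(522,362),(587,361),(548,300),(470,400),(641,331)]:
    u,v=int(uv[0]*.64),int(uv[1]*.64); print(uv,W[v,u].round(0))
for m,s,c in blobs(W,d,26,42,(150,650,-650,0)):
    P=W[m]; r=cv2.minAreaRect(P[:,:2].astype(np.float32)); col=im[m].mean(0).round()
    print('low',(c/.64).round(),s[4],np.median(P[:,2]).round(1),r,col)
dm=(d>0)&(W[...,2]>50)&(W[...,2]<66)
e=[]
c0=W[int(234*.64),int(405*.64),:2]
for m,s,c in blobs(W,d,48,66,(c0[0]-190,c0[0]+190,c0[1]-190,c0[1]+190),500):
    P=W[m]; h=cv2.convexHull(P[:,:2].astype(np.float32))[:,0]; print('disc',s[4],np.median(P[:,2]),circ(h),cv2.minEnclosingCircle(h))
    mm=(m*255).astype(np.uint8)
w0=W[int(301*.64),int(249*.64),:2]
for lo,hi in((66,86),(125,155)):
  for m,s,c in blobs(W,d,lo,hi,(w0[0]-90,w0[0]+90,w0[1]-90,w0[1]+90),10):
    P=W[m]; print('wheel',lo,(c/.64).round(),s[4],np.median(P[:,2]).round(1),cv2.minEnclosingCircle(P[:,:2].astype(np.float32)),P.mean(0).round(1))
for m,s,c in blobs(W,d,108,125,(c0[0]-60,c0[0]+60,c0[1]-60,c0[1]+60),10):
    P=W[m]; print('hub',(c/.64).round(),s[4],np.median(P[:,2]).round(1),cv2.minEnclosingCircle(P[:,:2].astype(np.float32)))
a=cv2.resize(im[120:300,130:460,::-1],(792,432),interpolation=cv2.INTER_CUBIC); cv2.imwrite('pics/crop1.png',a)
E
python3 m.py
```

```text
(405, 234) [653. -25. 115.]
(249, 301) [536. 249.  79.]
(269, 314) [513. 199. 142.]
(397, 335) [480. -13.  59.]
(330, 180) [769. 120.  -1.]
(522, 362) [ 436. -238.   40.]
(587, 361) [ 437. -356.   35.]
(548, 300) [ 546. -283.   36.]
(470, 400) [ 361. -147.    1.]
(641, 331) [ 494. -459.   34.]
low [713. 270.] 30 33.7 ((606.912109375, -599.775146484375), (4.8664774894714355, 37.81517028808594), 78.4984130859375) [96. 63. 39.]
low [548. 302.] 360 33.0 ((542.39990234375, -285.34454345703125), (61.49260711669922, 62.46611785888672), 69.59603881835938) [156. 123.  87.]
low [701. 332.] 122 33.9 ((493.8652038574219, -576.3165893554688), (7.33656120300293, 173.34217834472656), 80.10292053222656) [100.  66.  42.]
low [641. 332.] 362 32.5 ((490.5827941894531, -461.4114074707031), (61.68482971191406, 60.2287483215332), 40.243309020996094) [191.  96.  39.]
low [522. 362.] 378 32.9 ((433.7808532714844, -239.01931762695312), (56.3037109375, 54.248634338378906), 7.38429594039917) [161. 127.  89.]
low [586. 361.] 356 32.8 ((434.9060974121094, -357.600341796875), (60.04692459106445, 59.34159851074219), 1.204913854598999) [163. 128.  90.]
low [451. 421.] 66 27.6 ((327.2772521972656, -112.63572692871094), (16.35950469970703, 60.683231353759766), 84.96650695800781) [169. 129.  83.]
low [509. 442.] 385 32.7 ((288.61627197265625, -219.80209350585938), (57.10488510131836, 55.78899383544922), 64.41911315917969) [ 43. 129. 126.]
disc 9048 60.14876688769519 (array([655.72483932, -24.41274139]), np.float64(162.36681848881497)) ((654.9818115234375, -24.32359504699707), 163.44931030273438)
wheel 66 [248. 301.] 946 77.1 ((532.8751831054688, 249.7604522705078), 64.7614974975586) [534.2 250.6  77. ]
wheel 125 [267. 314.] 71 140.4 ((511.5736999511719, 204.10638427734375), 12.264394760131836) [510.8 202.3 139.7]
hub [405. 232.] 620 117.6 ((654.568115234375, -23.85165023803711), 49.297447204589844)
```

View pics/crop1.png

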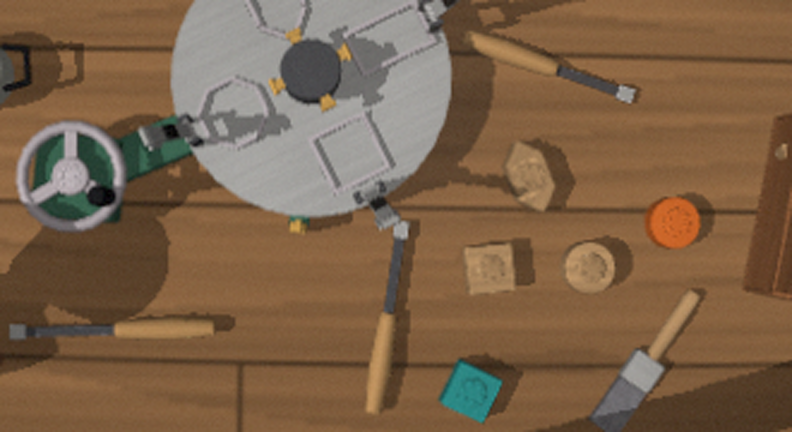

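```bash
cat > m2.py <<'E'
from h import *
import sys
f=sys.argv[1] if len(sys.argv)>1 else 'top0'
z=np.load(f'pics/{f}.npz'); im,d=z['im'],z['d']; W=wmap('top',d); C=np.array([655,-24.2])
r=np.hypot(*(W[...,:2]-C).transpose(2,0,1))
m=(d>0)&(W[...,2]>63.5)&(W[...,2]<75)&(r>52)&(r<150)
m=cv2.morphologyEx(m.astype(np.uint8),cv2.MORPH_CLOSE,np.ones((3,3)))
n,l,s,c=cv2.connectedComponentsWithStats(m)
for i in range(1,n):
    if s[i][4]>=40:
        P=W[(l==i)&(d>0)][:,:2]; (x,y),wh,a=cv2.minAreaRect(P.astype(np.float32)); print('fence',(c[i]/.64).round(),s[i][4],(round(x,1),round(y,1)),np.round(wh,1),round(a,1),'r',np.hypot(x-C[0],y-C[1]).round(1),'dir',np.degrees(np.arctan2(y-C[1],x-C[0])).round(1))
hsv=cv2.cvtColor(im,cv2.COLOR_RGB2HSV); g=(hsv[...,0]>14)&(hsv[...,0]<30)&(hsv[...,1]>170)&(d>0)&(r<200)&(hsv[...,2]>120)
n,l,s,c=cv2.connectedComponentsWithStats(g.astype(np.uint8))
for i in range(1,n):
    if s[i][4]>=5:
        P=W[l==i].mean(0); print('gold',(c[i]/.64).round(),s[i][4],P.round(1),'dir',np.degrees(np.arctan2(P[1]-C[1],P[0]-C[0])).round(1),'r',np.hypot(*(P[:2]-C)).round(1))
for m,s,c in blobs(W,d,26,42,(300,650,-440,-150),200):
    P=W[m][:,:2]; ev,E=np.linalg.eigh(np.cov(P.T)); v=E[:,1]; a=np.degrees(np.arctan2(v[1],v[0])); q=(P-P.mean(0))@E; mid=E@((q.max(0)+q.min(0))/2)+P.mean(0)
    print('blank',mid.round(1),P.mean(0).round(1),'axis',a.round(1),np.ptp(q,axis=0).round(1))
E
python3 m2.py
```

```text
fence [380. 183.] 350 (740.9, 23.0) [ 86.5 106.4] 86.6 r 98.0 dir 28.8
fence [454. 211.] 395 (704.3, -107.2) [ 89.3 107.6] 20.2 r 96.5 dir -59.3
fence [355. 263.] 397 (595.5, 68.5) [ 86.4 127.9] 76.1 r 110.2 dir 122.7
fence [429. 285.] 400 (575.0, -69.7) [102.   97.3] 23.0 r 92.1 dir -150.4
fence [386. 304.] 41 (532.2, 5.3) [32.1 19.3] 85.3 r 126.3 dir 166.5
blank [ 542.8 -285.9] [ 542.5 -285.3] axis -158.2 [47.9 83.6]
blank [ 433.7 -239. ] [ 434.  -238.8] axis -173.1 [54.3 56.4]
blank [ 435.5 -358.2] [ 435.6 -357.2] axis -166.4 [60.7 62.1]
```

```bash
cat > m3.py <<'E'
from h import *
import sys
f=sys.argv[1] if len(sys.argv)>1 else 'top0'
z=np.load(f'pics/{f}.npz'); im,d=z['im'],z['d']; W=wmap('top',d); C=np.array([655,-24.2])
r=np.hypot(*(W[...,:2]-C).transpose(2,0,1))
def rep(t,m,mn):
    n,l,s,c=cv2.connectedComponentsWithStats(m.astype(np.uint8))
    for i in range(1,n):
        if s[i][4]>=mn:
            P=W[(l==i)]; P=P.mean(0); print(t,(c[i]/.64).round(),s[i][4],P.round(1),'dir',np.degrees(np.arctan2(P[1]-C[1],P[0]-C[0])).round(1),'r',np.hypot(*(P[:2]-C)).round(1))
rep('strap',(d>0)&(W[...,2]>95)&(W[...,2]<230)&(r>135)&(r<215),15)
hsv=cv2.cvtColor(im,cv2.COLOR_RGB2HSV)
g=(d>0)&(r<200)&(hsv[...,0]>13)&(hsv[...,0]<32)&(hsv[...,1]>140)&(hsv[...,2]>100)&((W[...,2]>40))
rep('gold',g,3)
print(hsv[211:217,251:258].tolist())
E
python3 m3.py
```

```text
strap [360. 139.] 243 [803.9  51.7 152.7] dir 27.0 r 167.1
strap [496. 185.] 228 [ 729.1 -175.   152.5] dir -63.8 r 168.0
strap [312. 274.] 191 [577.3 125.4 154. ] dir 117.5 r 168.5
strap [449. 320.] 177 [505.4 -99.8 153.7] dir -153.2 r 167.6
gold [394. 210.] 19 [691.9  -6.5 115.5] dir 25.6 r 40.9
gold [427. 221.] 19 [673.5 -62.6 114.5] dir -64.4 r 42.6
gold [383. 243.] 21 [635.1  12.6 115.2] dir 118.4 r 41.8
gold [415. 254.] 24 [617.  -43.4 115.4] dir -153.1 r 42.6
gold [397. 335.] 27 [479.3 -12.6  55.9] dir 176.2 r 176.1
[[[73, 93, 99], [75, 98, 104], [27, 92, 127], [27, 95, 129], [35, 81, 104], [73, 100, 84], [75, 103, 84]], [[21, 124, 140], [22, 117, 135], [20, 144, 175], [20, 144, 183], [23, 126, 115], [46, 67, 65], [65, 71, 68]], [[19, 153, 188], [19, 157, 183], [19, 156, 190], [19, 156, 198], [20, 147, 128], [21, 142, 104], [22, 132, 87]], [[19, 151, 194], [18, 152, 196], [18, 152, 199], [19, 156, 195], [19, 152, 148], [19, 154, 129], [19, 153, 105]], [[19, 154, 196], [19, 156, 195], [19, 152, 199], [19, 157, 196], [19, 148, 134], [19, 152, 129], [18, 149, 99]], [[18, 151, 166], [18, 151, 162], [18, 149, 170], [18, 151, 176], [18, 149, 140], [19, 149, 154], [17, 151, 108]]]
```

```bash
cat > plan.py <<'E'
# plan moves: waypoints (x,y,z,yaw_deg,grip[,rows]); keeps the commanded pose in cmd.json
import json,math,numpy as np,os
from scipy.spatial.transform import Rotation as R
def yaw_now(o): 
    M=R.from_rotvec(o['orientation']).as_matrix(); return math.degrees(math.atan2(M[1,0],M[0,0]))
def load(): return json.load(open('cmd.json')) if os.path.exists('cmd.json') else [209.507,-588.822,241.675,None]
def plan(wps,step=78,vmax=45,save=True,resync=False):
    from workcell import ctrl
    o=ctrl.get_obs(); c=load(); 
    if c[3] is None: c[3]=yaw_now(o)
    print('meas-cmd',(o['ee_pos']-np.array(c[:3])).round(1),'yaw',round((yaw_now(o)-c[3]+180)%360-180,2),'t',o['t'],'w',round(o['width'],1),'F',o['ft_force'].round(1))
    for wp in wps:
        x,y,z,ya,g=wp[:5]; extra=wp[5] if len(wp)>5 else 0
        while True:
            dy=(ya-c[3]+180)%360-180; D=np.array([x,y,z])-c[:3]; a=math.radians(c[3])
            t=np.array([D[0]*math.cos(a)+D[1]*math.sin(a), D[0]*math.sin(a)-D[1]*math.cos(a), -D[2]])
            n=max(1,math.ceil(abs(t).max()/step-1e-6),math.ceil(abs(dy)/40)); t=t/n; q=dy/n
            s=[round(v/80,3) for v in t]; k=round(-q/180,3)
            d=np.array(s)*80; c=[c[0]+d[0]*math.cos(a)+d[1]*math.sin(a),c[1]+d[0]*math.sin(a)-d[1]*math.cos(a),c[2]-d[2],c[3]-k*180]
            rows=max(math.ceil(np.linalg.norm(d)/vmax),math.ceil(abs(q)/8.4))+(extra if n==1 else 0); rows=max(1,min(5,rows))
            print(rows,'x',[0,0,k]+s+[g])
            if n==1: break
    if save: json.dump(c,open('cmd.json','w'))
E
python3 -c "
from plan import *
plan([(450,-430,242,50,1),(500,0,242,114,1),(511.6,204.1,242,114,1,1),(511.6,204.1,130,114,1,2)])"
```

```text
meas-cmd [-0.1  0.4 -0.7] yaw 0.0 t 0.1 w 87.9 F [-0.8 -0.  -0.1]
2 x [0, 0, -0.042, np.float64(0.874), np.float64(-0.216), np.float64(-0.001), 1]
2 x [0, 0, -0.042, np.float64(0.895), np.float64(-0.099), np.float64(-0.001), 1]
2 x [0, 0, -0.042, np.float64(0.901), np.float64(0.02), np.float64(-0.001), 1]
2 x [0, 0, -0.043, np.float64(0.89), np.float64(0.139), np.float64(-0.001), 1]
2 x [0, 0, -0.071, np.float64(0.904), np.float64(-0.595), np.float64(-0.0), 1]
2 x [0, 0, -0.057, np.float64(0.811), np.float64(-0.305), np.float64(-0.0), 1]
2 x [0, 0, -0.057, np.float64(0.852), np.float64(-0.155), np.float64(-0.0), 1]
2 x [0, 0, -0.057, np.float64(0.866), np.float64(-0.001), np.float64(-0.0), 1]
2 x [0, 0, -0.057, np.float64(0.852), np.float64(0.153), np.float64(-0.0), 1]
2 x [0, 0, -0.057, np.float64(0.811), np.float64(0.302), np.float64(-0.0), 1]
2 x [0, 0, 0.0, np.float64(0.757), np.float64(0.391), np.float64(-0.0), 1]
2 x [0, 0, 0.0, np.float64(0.756), np.float64(0.391), np.float64(-0.0), 1]
3 x [0, 0, 0.0, np.float64(0.757), np.float64(0.392), np.float64(-0.0), 1]
2 x [0, 0, 0.0, np.float64(-0.0), np.float64(-0.0), np.float64(0.7), 1]
4 x [0, 0, 0.0, np.float64(-0.0), np.float64(-0.0), np.float64(0.7), 1]
```

>>> arm_command(
  rows=[0, 0, -0.042, 0.874, -0.216, 0, 1, 0, 0, -0.042, 0.874, -0.216, 0, 1],
)

```text
t: 0.3
ee_pos: [270.8, -547.6, 241.1]
orientation: [-3.051, -0.741, -0.001]
ft_force: [0.5, -0.1, -0.3]
width: 87.9
grasp_force: 0.0
```

>>> arm_command(
  rows=[0, 0, -0.042, 0.895, -0.099, 0, 1, 0, 0, -0.042, 0.895, -0.099, 0, 1],
)

```text
t: 0.5
ee_pos: [331.7, -507.4, 241.3]
orientation: [-2.995, -0.944, -0.001]
ft_force: [-0.4, -0.2, -0.6]
width: 87.8
grasp_force: 0.0
```

>>> arm_command(
  rows=[0, 0, -0.042, 0.901, 0.02, 0, 1, 0, 0, -0.042, 0.901, 0.02, 0, 1],
)

```text
t: 0.7
ee_pos: [392.1, -467.6, 241.3]
orientation: [-2.927, -1.14, -0.001]
ft_force: [-0.4, -0.9, 0.1]
width: 87.9
grasp_force: 0.0
```

>>> arm_command(
  rows=[0, 0, -0.043, 0.89, 0.139, 0, 1, 0, 0, -0.043, 0.89, 0.139, 0, 1],
)

```text
t: 0.9
ee_pos: [452.3, -427.9, 241.4]
orientation: [-2.843, -1.335, -0.001]
ft_force: [-0.4, 0.1, 0.1]
width: 87.9
grasp_force: 0.0
```

>>> arm_command(
  rows=[0, 0, -0.071, 0.904, -0.595, 0, 1, 0, 0, -0.071, 0.904, -0.595, 0, 1],
)

```text
t: 1.1
ee_pos: [460.2, -341.8, 240.9]
orientation: [-2.676, -1.643, 0.0]
ft_force: [0.5, 0.5, -0.3]
width: 87.9
grasp_force: 0.0
```

>>> arm_command(
  rows=[0, 0, -0.057, 0.811, -0.305, 0, 1, 0, 0, -0.057, 0.811, -0.305, 0, 1],
)

```text
t: 1.3
ee_pos: [467.5, -271.5, 241.1]
orientation: [-2.517, -1.876, 0.0]
ft_force: [0.4, 0.3, -0.8]
width: 87.9
grasp_force: 0.0
```

>>> arm_command(
  rows=[0, 0, -0.057, 0.852, -0.155, 0, 1, 0, 0, -0.057, 0.852, -0.155, 0, 1],
)

```text
t: 1.5
ee_pos: [475.5, -203.3, 241.3]
orientation: [-2.34, -2.094, 0.0]
ft_force: [0.5, -0.4, -0.5]
width: 88.1
grasp_force: 0.0
```

>>> arm_command(
  rows=[0, 0, -0.057, 0.866, 0, 0, 1, 0, 0, -0.057, 0.866, 0, 0, 1],
)

```text
t: 1.7
ee_pos: [483.7, -134.7, 241.4]
orientation: [-2.144, -2.295, -0.0]
ft_force: [0.7, -0.4, -0.5]
width: 87.9
grasp_force: 0.0
```

>>> arm_command(
  rows=[0, 0, -0.057, 0.852, 0.153, 0, 1, 0, 0, -0.057, 0.852, 0.153, 0, 1],
)

```text
t: 1.9
ee_pos: [491.8, -66.0, 241.4]
orientation: [-1.93, -2.477, -0.0]
ft_force: [0.6, -0.6, -0.7]
width: 87.8
grasp_force: 0.0
```

>>> arm_command(
  rows=[0, 0, -0.057, 0.811, 0.302, 0, 1, 0, 0, -0.057, 0.811, 0.302, 0, 1],
)

```text
t: 2.1
ee_pos: [499.9, 2.8, 241.5]
orientation: [-1.701, -2.641, -0.001]
ft_force: [-0.4, -0.7, 0.1]
width: 88.0
grasp_force: 0.0
```

>>> arm_command(
  rows=[0, 0, 0, 0.757, 0.391, 0, 1, 0, 0, 0, 0.757, 0.391, 0, 1],
)

```text
t: 2.3
ee_pos: [503.7, 70.9, 241.5]
orientation: [-1.707, -2.637, -0.001]
ft_force: [-0.7, -0.4, -0.1]
width: 88.2
grasp_force: 0.0
```

>>> arm_command(
  rows=[0, 0, 0, 0.757, 0.391, 0, 1, 0, 0, 0, 0.757, 0.391, 0, 1],
)

```text
t: 2.5
ee_pos: [507.7, 139.1, 241.6]
orientation: [-1.707, -2.637, -0.001]
ft_force: [-1.2, 0.0, -0.1]
width: 87.3
grasp_force: 0.0
```

>>> arm_command(
  rows=[0, 0, 0, 0.757, 0.391, 0, 1, 0, 0, 0, 0.757, 0.391, 0, 1, 0, 0, 0, 0.757, 0.391, 0, 1],
)

```text
t: 2.8
ee_pos: [511.4, 206.4, 241.3]
orientation: [-1.705, -2.638, -0.0]
ft_force: [0.2, -0.2, 0.7]
width: 88.0
grasp_force: 0.0
```

```bash
sed -i "s/    if c\[3\] is None.*/    if c[3] is None or resync: c=[*map(float,o['ee_pos']),yaw_now(o)]/; s/print(rows,'x',\[0,0,k\]+s+\[g\])/print(rows,'x',[0,0,k]+list(map(float,s))+[g])/" plan.py
python3 -c "
from plan import *
plan([(511.6,204.1,190,114,1),(511.6,204.1,130,114,1,2)],resync=True)"
```

```text
meas-cmd [0. 0. 0.] yaw 0.0 t 2.8 w 88.0 F [ 0.2 -0.2  0.7]
2 x [0, 0, 0.001, -0.027, -0.01, 0.642, 1]
4 x [0, 0, 0.0, -0.0, 0.0, 0.75, 1]
```

>>> arm_command(
  rows=[0, 0, 0, -0.027, -0.01, 0.642, 1, 0, 0, 0, -0.027, -0.01, 0.642, 1],
)

```text
t: 3.0
ee_pos: [508.1, 199.8, 185.8]
orientation: [-1.706, -2.631, 0.013]
ft_force: [-1.0, -1.0, -0.1]
width: 87.7
grasp_force: 0.0
```

>>> arm_command(
  rows=[0, 0, 0, 0, 0, 0.75, 1, 0, 0, 0, 0, 0, 0.75, 1, 0, 0, 0, 0, 0, 0.75, 1],
)

```text
t: 3.3
ee_pos: [510.7, 200.8, 129.7]
orientation: [-1.709, -2.633, 0.005]
ft_force: [0.7, -0.0, 0.2]
width: 87.8
grasp_force: 0.0
```

>>> arm_command(
  rows=[0, 0, 0, 0, 0, 0, -1, 0, 0, 0, 0, 0, 0, -1, 0, 0, 0, 0, 0, 0, -1, 0, 0, 0, 0, 0, 0, -1, 0, 0, 0, 0, 0, 0, -1],
)

```text
t: 3.8
ee_pos: [511.9, 202.0, 130.9]
orientation: [1.709, 2.636, 0.001]
ft_force: [-0.5, -0.2, 0.2]
width: 51.4
grasp_force: 0.0
```

>>> arm_command(
  rows=[0, 0, 0, 0, 0, 0, -1, 0, 0, 0, 0, 0, 0, -1],
)

```text
t: 4.0
ee_pos: [511.7, 201.9, 130.4]
orientation: [-1.709, -2.636, 0.0]
ft_force: [1.0, -0.8, 0.1]
width: 35.5
grasp_force: 0.0
```

>>> arm_command(
  rows=[0, 0, 0, 0.027, 0.01, 0, -1, 0, 0, 0, 0.027, 0.01, 0, -1, 0, 0, 0, 0.027, 0.01, 0, -1],
)

```text
t: 4.3
ee_pos: [511.2, 204.2, 130.2]
orientation: [-1.709, -2.636, 0.001]
ft_force: [-1.3, -1.3, 1.5]
width: 23.2
grasp_force: 30.0
```

>>> arm_command(
  rows=[0, 0, 0, 0, 0, 0, -1, 0, 0, 0, 0, 0, 0, -1],
)

```text
t: 4.5
ee_pos: [511.2, 204.1, 130.2]
orientation: [-1.709, -2.635, 0.001]
ft_force: [-1.5, -0.4, 2.2]
width: 23.6
grasp_force: 30.0
```

```bash
cat > crank.py <<'E'
# crank rows: wheel axis A, knob angle start a0 (deg), list of angles per call
import sys,json,math,numpy as np
from plan import load
def crank(a0,deltas,n,psi,A=(532.9,249.8),r=50,g=-1):
    p=math.radians(psi); a=a0
    for dl in deltas:
        rows=[]; s=(math.cos(math.radians(a)),math.sin(math.radians(a)))
        for i in range(1,n+1):
            b=math.radians(a+dl*i/n); D=(r*(math.cos(b)-s[0]),r*(math.sin(b)-s[1]))
            rows+=[0,0,0,round((D[0]*math.cos(p)+D[1]*math.sin(p))/80,3),round((D[0]*math.sin(p)-D[1]*math.cos(p))/80,3),0,g]
        a+=dl; print(rows)
    return A[0]+r*math.cos(math.radians(a)),A[1]+r*math.sin(math.radians(a))
E
python3 -c "
from plan import *; from crank import *
json.dump([511.6,204.1,130,114],open('cmd.json','w'))
print(crank(-115,[-83]*3,5,114))"
```

```text
[0, 0, 0, 0.152, -0.097, 0, -1, 0, 0, 0, 0.325, -0.148, 0, -1, 0, 0, 0, 0.506, -0.146, 0, -1, 0, 0, 0, 0.678, -0.093, 0, -1, 0, 0, 0, 0.828, 0.007, 0, -1]
[0, 0, 0, 0.115, 0.139, 0, -1, 0, 0, 0, 0.186, 0.305, 0, -1, 0, 0, 0, 0.206, 0.484, 0, -1, 0, 0, 0, 0.175, 0.662, 0, -1, 0, 0, 0, 0.094, 0.823, 0, -1]
[0, 0, 0, -0.124, 0.131, 0, -1, 0, 0, 0, -0.28, 0.222, 0, -1, 0, 0, 0, -0.455, 0.264, 0, -1, 0, 0, 0, -0.636, 0.254, 0, -1, 0, 0, 0, -0.805, 0.193, 0, -1]
(582.7782025129912, 246.31217631279375)
```

>>> arm_command(
  rows=[0, 0, 0, 0.152, -0.097, 0, -1, 0, 0, 0, 0.325, -0.148, 0, -1, 0, 0, 0, 0.506, -0.146, 0, -1, 0, 0, 0, 0.678, -0.093, 0, -1, 0, 0, 0, 0.828, 0.007, 0, -1],
)

```text
t: 5.0
ee_pos: [486.2, 266.0, 130.3]
orientation: [1.705, 2.635, 0.003]
ft_force: [14.3, -8.1, -10.7]
width: 23.9
grasp_force: 30.0
```

>>> arm_command(
  rows=[0, 0, 0, 0.115, 0.139, 0, -1, 0, 0, 0, 0.186, 0.305, 0, -1, 0, 0, 0, 0.206, 0.484, 0, -1, 0, 0, 0, 0.175, 0.662, 0, -1, 0, 0, 0, 0.094, 0.823, 0, -1],
)

```text
t: 5.5
ee_pos: [541.1, 298.6, 130.2]
orientation: [-1.707, -2.636, 0.006]
ft_force: [-4.5, -9.4, 7.6]
width: 23.6
grasp_force: 30.0
```

>>> arm_command(
  rows=[0, 0, 0, -0.124, 0.131, 0, -1, 0, 0, 0, -0.28, 0.222, 0, -1, 0, 0, 0, -0.455, 0.264, 0, -1, 0, 0, 0, -0.636, 0.254, 0, -1, 0, 0, 0, -0.805, 0.193, 0, -1],
)

```text
t: 6.0
ee_pos: [583.6, 245.8, 130.3]
orientation: [1.708, 2.635, 0.003]
ft_force: [0.9, 3.8, -1.7]
width: 23.6
grasp_force: 30.0
```

```bash
python3 -c "
from h import *; from plan import *
grab('top','top1'); c=load(); c[0:2]=[582.8,246.3]; json.dump(c,open('cmd.json','w')); o=ctrl.get_obs(); print(o['ee_pos'],o['ft_force'],o['width'])"; python3 m3.py top1; python3 m2.py top1
```

```text
[583.30640861 243.19618223 130.30606259] [ 3.82163069 -1.28926868 -3.86342506] 23.473650634742377
strap [413. 129.] 249 [822.2 -36.2 153.6] dir -4.1 r 167.6
strap [303. 221.] 212 [664.1 142.6 152.3] dir 86.9 r 167.0
strap [507. 238.] 217 [ 641.  -192.8  153. ] dir -94.7 r 169.2
strap [396. 330.] 170 [488.3 -13.2 153.5] dir 176.2 r 167.1
gold [407. 208.] 19 [695.6 -27.3 115.3] dir -4.4 r 40.7
gold [381. 230.] 18 [657.8  15.9 114.4] dir 86.0 r 40.2
gold [429. 234.] 18 [651.  -65.6 115. ] dir -95.5 r 41.6
gold [403. 256.] 18 [613.2 -21.9 114.6] dir 176.8 r 41.9
[[[174, 61, 21], [0, 24, 21], [170, 77, 20], [0, 128, 14], [53, 204, 5], [120, 20, 25], [74, 67, 80]], [[20, 44, 35], [113, 33, 31], [10, 23, 34], [36, 46, 28], [53, 38, 27], [20, 26, 29], [66, 55, 65]], [[15, 15, 70], [30, 4, 69], [8, 15, 66], [0, 8, 61], [30, 8, 64], [0, 4, 70], [21, 129, 87]], [[20, 10, 80], [15, 6, 82], [10, 9, 81], [30, 10, 78], [23, 13, 80], [30, 10, 76], [18, 157, 104]], [[45, 6, 84], [0, 6, 82], [30, 6, 81], [45, 6, 79], [10, 10, 78], [21, 42, 84], [19, 146, 98]], [[10, 9, 84], [40, 9, 82], [30, 10, 79], [30, 10, 77], [15, 13, 79], [18, 31, 83], [17, 71, 83]]]
fence [410. 179.] 390 (756.2, -36.1) [96.2 82.8] 16.1 r 101.9 dir -6.7
fence [379. 205.] 56 (710.6, 25.7) [24.7 41.3] 17.3 r 74.7 dir 41.9
fence [349. 231.] 344 (659.2, 76.1) [91.6 95.9] 58.2 r 100.4 dir 87.6
fence [462. 241.] 260 (647.8, -125.4) [67.1 97.1] 0.5 r 101.4 dir -94.1
fence [400. 288.] 354 (557.8, -12.9) [87.9 86.3] 83.8 r 97.9 dir 173.4
fence [435. 296.] 43 (548.2, -78.0) [36.5 17.1] 50.0 r 119.6 dir -153.2
blank [ 542.8 -285.8] [ 542.7 -285.6] axis -158.0 [47.  83.6]
blank [ 433.5 -239. ] [ 433.7 -238.5] axis -173.6 [54.4 56.6]
blank [ 435.9 -357.9] [ 435.9 -357.3] axis -155.8 [60.4 61. ]
```

View pics/top1.png

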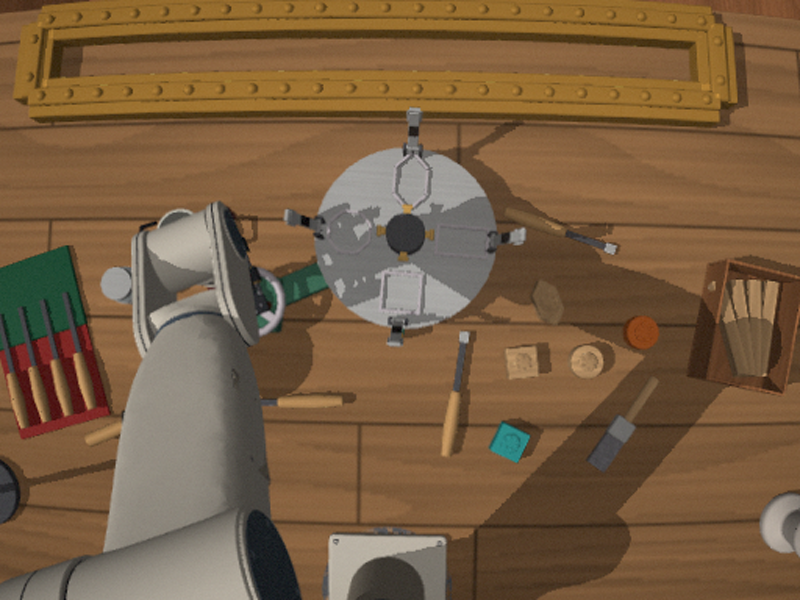

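```bash
python3 -c "
from plan import *
plan([(582.8,246.3,130,114,1,4),(582.8,246.3,204,114,1),(500,0,220,60,1),(433.6,-239,150,7,1),(433.6,-239,80,7,1,1),(433.6,-239,31,7,1,2)])"
```

```text
meas-cmd [ 0.5 -3.1  0.3] yaw 0.05 t 6.05 w 23.5 F [ 3.8 -1.3 -3.9]
4 x [0, 0, -0.0, 0.0, 0.0, -0.0, 1]
2 x [0, 0, -0.0, 0.0, 0.0, -0.925, 1]
3 x [0, 0, 0.1, -0.797, -0.733, -0.067, 1]
2 x [0, 0, 0.067, -0.656, -0.3, -0.044, 1]
2 x [0, 0, 0.066, -0.705, -0.156, -0.044, 1]
2 x [0, 0, 0.067, -0.722, -0.008, -0.045, 1]
2 x [0, 0, 0.074, -0.751, 0.194, 0.219, 1]
2 x [0, 0, 0.073, -0.686, 0.361, 0.219, 1]
2 x [0, 0, 0.074, -0.585, 0.508, 0.219, 1]
2 x [0, 0, 0.073, -0.453, 0.629, 0.218, 1]
3 x [0, 0, 0.0, -0.0, -0.0, 0.875, 1]
4 x [0, 0, 0.0, -0.0, -0.0, 0.612, 1]
```

>>> arm_command(
  rows=[0, 0, 0, 0, 0, 0, 1, 0, 0, 0, 0, 0, 0, 1, 0, 0, 0, 0, 0, 0, 1, 0, 0, 0, 0, 0, 0, 1],
)

```text
t: 6.45
ee_pos: [582.2, 246.4, 130.4]
orientation: [-1.708, -2.636, 0.0]
ft_force: [-1.2, 0.0, 0.1]
width: 51.9
grasp_force: 0.0
```

>>> arm_command(
  rows=[0, 0, 0, 0, 0, -0.925, 1, 0, 0, 0, 0, 0, -0.925, 1],
)

```text
t: 6.65
ee_pos: [583.1, 246.8, 206.7]
orientation: [1.708, 2.636, 0.002]
ft_force: [-0.6, 0.4, -0.2]
width: 68.0
grasp_force: 0.0
```

>>> arm_command(
  rows=[0, 0, 0.1, -0.797, -0.733, -0.067, 1, 0, 0, 0.1, -0.797, -0.733, -0.067, 1, 0, 0, 0.1, -0.797, -0.733, -0.067, 1],
)

```text
t: 6.95
ee_pos: [553.3, 161.3, 210.1]
orientation: [-2.107, -2.33, 0.002]
ft_force: [1.0, -0.4, -0.3]
width: 87.2
grasp_force: 0.0
```

>>> arm_command(
  rows=[0, 0, 0.067, -0.656, -0.3, -0.044, 1, 0, 0, 0.067, -0.656, -0.3, -0.044, 1],
)

```text
t: 7.15
ee_pos: [535.4, 107.4, 213.2]
orientation: [-2.338, -2.098, 0.002]
ft_force: [-0.3, 1.0, 0.4]
width: 87.8
grasp_force: 0.0
```

>>> arm_command(
  rows=[0, 0, 0.066, -0.705, -0.156, -0.044, 1, 0, 0, 0.066, -0.705, -0.156, -0.044, 1],
)

```text
t: 7.35
ee_pos: [517.3, 52.6, 216.7]
orientation: [-2.543, -1.844, 0.002]
ft_force: [-0.6, 0.5, -0.4]
width: 87.5
grasp_force: 0.0
```

>>> arm_command(
  rows=[0, 0, 0.067, -0.722, -0.008, -0.045, 1, 0, 0, 0.067, -0.722, -0.008, -0.045, 1],
)

```text
t: 7.55
ee_pos: [499.2, -2.2, 220.4]
orientation: [2.723, 1.567, -0.001]
ft_force: [0.2, -0.0, 0.5]
width: 87.7
grasp_force: 0.0
```

>>> arm_command(
  rows=[0, 0, 0.074, -0.751, 0.194, 0.219, 1, 0, 0, 0.074, -0.751, 0.194, 0.219, 1],
)

```text
t: 7.75
ee_pos: [482.8, -61.6, 202.1]
orientation: [-2.886, -1.241, 0.002]
ft_force: [-0.0, -0.2, -0.3]
width: 87.9
grasp_force: 0.0
```

>>> arm_command(
  rows=[0, 0, 0.073, -0.686, 0.361, 0.219, 1, 0, 0, 0.073, -0.686, 0.361, 0.219, 1],
)

```text
t: 7.95
ee_pos: [466.3, -121.6, 184.3]
orientation: [-3.009, -0.902, 0.002]
ft_force: [0.2, 0.4, 0.9]
width: 88.0
grasp_force: 0.0
```

>>> arm_command(
  rows=[0, 0, 0.074, -0.585, 0.508, 0.219, 1, 0, 0, 0.074, -0.585, 0.508, 0.219, 1],
)

```text
t: 8.15
ee_pos: [450.1, -181.6, 166.8]
orientation: [-3.094, -0.547, 0.001]
ft_force: [-0.8, 0.4, -0.6]
width: 87.7
grasp_force: 0.0
```

>>> arm_command(
  rows=[0, 0, 0.073, -0.453, 0.629, 0.218, 1, 0, 0, 0.073, -0.453, 0.629, 0.218, 1],
)

```text
t: 8.35
ee_pos: [433.9, -241.6, 149.4]
orientation: [3.136, 0.189, -0.0]
ft_force: [0.4, 0.4, 0.6]
width: 88.2
grasp_force: 0.0
```

>>> arm_command(
  rows=[0, 0, 0, 0, 0, 0.875, 1, 0, 0, 0, 0, 0, 0.875, 1, 0, 0, 0, 0, 0, 0.875, 1, 0, 0, 0, 0, 0, 0.875, 1, 0, 0, 0, 0, 0, 0.875, 1],
)

```text
t: 8.85
ee_pos: [435.3, -239.6, 81.5]
orientation: [3.134, 0.198, 0.003]
ft_force: [-0.1, -0.5, 0.1]
width: 87.7
grasp_force: 0.0
```

```bash
python3 -c "
from h import *; from plan import *
grab('top','top2'); o=ctrl.get_obs(); print(o['ee_pos'],yaw_now(o))"; python3 m3.py top2 | grep strap;python3 m2.py top2|grep blank
```

```text
[ 435.26843557 -239.66506536   81.64038758] 7.221011020441115
strap [414. 129.] 243 [821.6 -37.3 152.8] dir -4.5 r 167.1
strap [303. 221.] 220 [665.4 142.5 151.5] dir 86.4 r 167.0
strap [507. 239.] 215 [ 640.  -192.5  152.9] dir -95.1 r 169.0
strap [395. 330.] 177 [487.8 -12.4 154.1] dir 176.0 r 167.6
blank [ 543.9 -285.4] [ 542.5 -285.5] axis -158.7 [47.1 86.6]
```

```bash
cp cmd.json cmdb.json; python3 -c "
from plan import *
plan([(433.6,-239,31,7,-1),(433.6,-239,105,7,-1),(480,-150,180,7,-1),(555.3,-60,180,-4.2,-1),(555.3,-16.7,180,-4.2,-1,1),(555.3,-16.7,110,-4.2,-1,3)],vmax=38)"
```

```text
meas-cmd [ 1.7 -0.6 50.6] yaw 0.14 t 8.9 w 87.7 F [ 0.9 -0.1  0.8]
1 x [0, 0, 0.0, -0.0, -0.0, 0.0, -1]
2 x [0, 0, 0.0, -0.0, -0.0, -0.925, -1]
2 x [0, 0, 0.0, 0.356, -0.516, -0.468, -1]
2 x [0, 0, 0.0, 0.357, -0.517, -0.469, -1]
2 x [0, 0, 0.031, 0.536, -0.5, -0.0, -1]
2 x [0, 0, 0.032, 0.485, -0.55, -0.0, -1]
3 x [0, 0, -0.0, -0.04, -0.54, -0.0, -1]
5 x [0, 0, -0.0, -0.0, 0.0, 0.875, -1]
```

>>> arm_command(
  rows=[0, 0, 0, 0, 0, 0.612, 1, 0, 0, 0, 0, 0, 0.612, 1, 0, 0, 0, 0, 0, 0.612, 1, 0, 0, 0, 0, 0, 0.612, 1, 0, 0, 0, 0, 0, 0.612, 1],
)

```text
t: 9.4
ee_pos: [435.3, -240.1, 33.7]
orientation: [3.133, 0.196, 0.005]
ft_force: [-0.0, -0.3, 0.0]
width: 87.8
grasp_force: 0.0
```

>>> arm_command(
  rows=[0, 0, 0, 0, 0, 0, -1, 0, 0, 0, 0, 0, 0, -1, 0, 0, 0, 0, 0, 0, -1, 0, 0, 0, 0, 0, 0, -1, 0, 0, 0, 0, 0, 0, -1],
)

```text
t: 9.9
ee_pos: [434.0, -239.5, 31.5]
orientation: [3.135, 0.196, 0.0]
ft_force: [-1.2, 1.7, 2.9]
width: 55.9
grasp_force: 30.0
```

>>> arm_command(
  rows=[0, 0, 0, 0, 0, 0, -1, 0, 0, 0, 0, 0, 0, -1],
)

```text
t: 10.1
ee_pos: [434.0, -239.5, 31.5]
orientation: [3.135, 0.196, 0.0]
ft_force: [-0.9, 0.5, 4.4]
width: 55.5
grasp_force: 30.0
```

>>> arm_command(
  rows=[0, 0, 0, 0, 0, -0.925, -1, 0, 0, 0, 0, 0, -0.925, -1],
)

```text
t: 10.3
ee_pos: [434.0, -239.4, 106.1]
orientation: [-3.135, -0.196, 0.002]
ft_force: [1.3, -0.5, -1.3]
width: 56.1
grasp_force: 30.0
```

>>> arm_command(
  rows=[0, 0, 0, 0.356, -0.516, -0.468, -1, 0, 0, 0, 0.356, -0.516, -0.468, -1],
)

```text
t: 10.5
ee_pos: [459.1, -194.0, 145.2]
orientation: [3.134, 0.197, 0.006]
ft_force: [0.9, -0.2, -1.3]
width: 55.9
grasp_force: 30.0
```

>>> arm_command(
  rows=[0, 0, 0, 0.357, -0.517, -0.469, -1, 0, 0, 0, 0.357, -0.517, -0.469, -1],
)

```text
t: 10.7
ee_pos: [482.2, -148.7, 182.0]
orientation: [3.134, 0.199, 0.005]
ft_force: [-0.3, -0.1, -1.2]
width: 55.9
grasp_force: 30.0
```

>>> arm_command(
  rows=[0, 0, 0.031, 0.536, -0.5, 0, -1, 0, 0, 0.031, 0.536, -0.5, 0, -1],
)

```text
t: 10.9
ee_pos: [519.9, -103.2, 180.0]
orientation: [-3.141, -0.044, -0.003]
ft_force: [-0.2, -1.0, -1.5]
width: 55.8
grasp_force: 30.0
```

>>> arm_command(
  rows=[0, 0, 0.032, 0.485, -0.55, 0, -1, 0, 0, 0.032, 0.485, -0.55, 0, -1],
)

```text
t: 11.1
ee_pos: [557.2, -58.3, 179.4]
orientation: [-3.139, 0.113, -0.001]
ft_force: [-0.7, -0.5, -0.1]
width: 55.7
grasp_force: 30.0
```

>>> arm_command(
  rows=[0, 0, 0, -0.04, -0.54, 0, -1, 0, 0, 0, -0.04, -0.54, 0, -1, 0, 0, 0, -0.04, -0.54, 0, -1],
)

```text
t: 11.4
ee_pos: [554.3, -17.0, 179.2]
orientation: [3.139, -0.109, -0.003]
ft_force: [0.2, -0.9, -1.3]
width: 55.8
grasp_force: 30.0
```

>>> arm_command(
  rows=[0, 0, 0, 0, 0, 0.875, -1, 0, 0, 0, 0, 0, 0.875, -1, 0, 0, 0, 0, 0, 0.875, -1, 0, 0, 0, 0, 0, 0.875, -1, 0, 0, 0, 0, 0, 0.875, -1],
)

```text
t: 11.9
ee_pos: [556.3, -17.7, 111.6]
orientation: [3.139, -0.115, 0.003]
ft_force: [-0.4, 0.4, -0.9]
width: 55.7
grasp_force: 30.0
```

```bash
python3 -c "
from h import *; from plan import *
im,d=grab('scene','sc2'); print(pix('scene',[555,-17,70])); o=ctrl.get_obs(); print(o['ee_pos'],yaw_now(o),o['width'])
u,v=pix('scene',[555,-17,80]).astype(int); cv2.imwrite('pics/c2.png',cv2.resize(im[v-60:v+60,u-80:u+80,::-1],(800,600),interpolation=cv2.INTER_CUBIC))"
```

```text
[261.23287515 206.06758463]
[556.39109512 -17.5236034  111.73744587] -4.1986024741416115 55.931787052152366
```

View pics/c2.png

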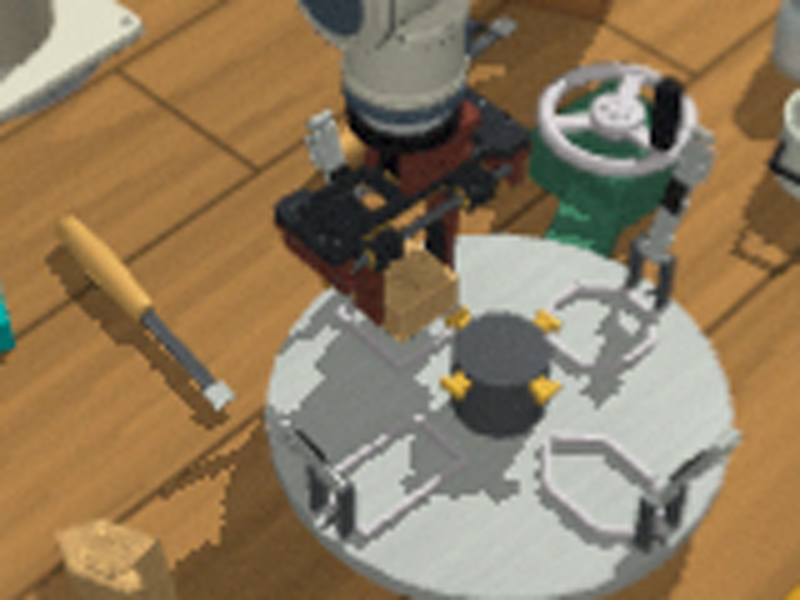

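>>> arm_command(
  rows=[0, 0, 0, 0, 0, 0.1, -1, 0, 0, 0, 0, 0, 0.14, -1, 0, 0, 0, 0, 0, 0.18, -1, 0, 0, 0, 0, 0, 0.22, -1, 0, 0, 0, 0, 0, 0.22, -1],
)

```text
t: 12.45
ee_pos: [555.1, -16.8, 92.2]
orientation: [-3.14, 0.114, 0.001]
ft_force: [-0.5, 0.8, -0.9]
width: 55.9
grasp_force: 30.0
```

>>> arm_command(
  rows=[0, 0, 0, 0, 0, 0, -1, 0, 0, 0, 0, 0, 0, -1],
)

```text
t: 12.65
ee_pos: [555.4, -16.9, 92.8]
orientation: [3.139, -0.114, 0.0]
ft_force: [0.1, -0.3, -1.9]
width: 55.6
grasp_force: 30.0
```

>>> arm_command(
  rows=[0, 0, 0, 0, 0, 0, 0, 0, 0, 0, 0, 0, 0, 0, 0, 0, 0, 0, 0, 0, 0.3, 0, 0, 0, 0, 0, 0, 0.6, 0, 0, 0, 0, 0, 0, 0.6],
)

```text
t: 13.15
ee_pos: [555.5, -16.9, 92.9]
orientation: [3.139, -0.114, 0.0]
ft_force: [0.6, -1.2, -0.0]
width: 68.7
grasp_force: 0.0
```

```bash
python3 -c "
from h import *; from plan import *
json.dump([555.3,-16.7,92.4,-4.2],open('cmd.json','w'))
im,d=grab('scene','sc3');W=wmap('scene',d)
m=(np.hypot(W[...,0]-555,W[...,1]+17)<45)&(W[...,2]>84)&(W[...,2]<97.5); P=W[m]
print(len(P),P[:,2].min(),P.mean(0),np.percentile(P[:,2],[50,90]),cv2.minAreaRect(P[:,:2].astype(np.float32)))
o=ctrl.get_obs();print(o['width'],o['ee_pos'])
# next: up, back outside strap, pushing pose
th=math.radians(-3.9); C=np.array([655,-24.2]); u=np.array([math.cos(th),math.sin(th)])
for r in (240,212,200,170,140,110,71): print(r,(C-r*u).round(1))
"
```

```text
167 84.39193884664398 [565.06237116 -16.15559294  91.95754052] [92.23614165 96.03513051] ((563.7034301757812, -18.389877319335938), (51.73051071166992, 83.27526092529297), 8.581878662109375)
69.6398051293715 [555.46471164 -16.90294021  92.82923506]
240 [415.6  -7.9]
212 [443.5  -9.8]
200 [455.5 -10.6]
170 [485.4 -12.6]
140 [515.3 -14.7]
110 [545.3 -16.7]
71 [584.2 -19.4]
```

```bash
python3 -c "
from plan import *
plan([(555.3,-16.7,240,-4.2,0.6),(425.6,-8.6,240,-4,-1,3),(425.6,-8.6,190,-4,-1,2),(450,-10.2,190,-4,-1,1),(508,-14.2,190,-4,-1,3),(508,-14.2,210,-4,-1,3)])"
```

```text
meas-cmd [ 0.2 -0.2  0.4] yaw 0.02 t 13.2 w 69.6 F [-0.2 -0.4  0.2]
2 x [0, 0, -0.0, 0.0, -0.0, -0.922, 0.6]
2 x [0, 0, -0.0, 0.0, -0.0, -0.923, 0.6]
2 x [0, 0, -0.001, -0.812, 0.009, 0.0, -1]
5 x [0, 0, -0.0, -0.812, 0.006, 0.0, -1]
4 x [0, 0, -0.0, -0.0, 0.0, 0.625, -1]
2 x [0, 0, -0.0, 0.305, -0.001, 0.0, -1]
5 x [0, 0, -0.0, 0.727, -0.001, 0.0, -1]
4 x [0, 0, -0.0, 0.0, -0.0, -0.25, -1]
```

>>> arm_command(
  rows=[0, 0, 0, 0, 0, -0.922, 0.6, 0, 0, 0, 0, 0, -0.922, 0.6],
)

```text
t: 13.4
ee_pos: [556.1, -16.9, 168.4]
orientation: [3.139, -0.115, 0.002]
ft_force: [0.9, 0.1, 0.5]
width: 70.3
grasp_force: 0.0
```

>>> arm_command(
  rows=[0, 0, 0, 0, 0, -0.923, 0.6, 0, 0, 0, 0, 0, -0.923, 0.6, 0, 0, 0, 0, 0, -0.923, 0.6],
)

```text
t: 13.7
ee_pos: [557.7, -17.0, 244.4]
orientation: [3.139, -0.114, 0.012]
ft_force: [0.2, -0.6, -0.4]
width: 70.0
grasp_force: 0.0
```

>>> arm_command(
  rows=[0, 0, 0, -0.812, 0.009, 0, -1, 0, 0, 0, -0.812, 0.009, 0, -1],
)

```text
t: 13.9
ee_pos: [485.9, -12.6, 238.3]
orientation: [-3.139, 0.114, 0.009]
ft_force: [0.7, -0.3, 0.6]
width: 57.6
grasp_force: 0.0
```

>>> arm_command(
  rows=[0, 0, 0, -0.812, 0.006, 0, -1, 0, 0, 0, -0.812, 0.006, 0, -1, 0, 0, 0, -0.812, 0.006, 0, -1, 0, 0, 0, -0.812, 0.006, 0, -1, 0, 0, 0, -0.812, 0.006, 0, -1],
)

```text
t: 14.4
ee_pos: [427.3, -8.8, 240.4]
orientation: [3.139, -0.114, 0.002]
ft_force: [0.2, -0.4, -0.3]
width: 17.9
grasp_force: 0.0
```

>>> arm_command(
  rows=[0, 0, 0, 0, 0, 0.625, -1, 0, 0, 0, 0, 0, 0.625, -1, 0, 0, 0, 0, 0, 0.625, -1, 0, 0, 0, 0, 0, 0.625, -1],
)

```text
t: 14.8
ee_pos: [426.9, -8.7, 191.5]
orientation: [3.139, -0.115, 0.002]
ft_force: [-0.8, 0.3, -0.2]
width: 0.5
grasp_force: 0.0
```

```bash
python3 -c "
from h import *
im,d=grab('scene','sc4');W=wmap('scene',d)
m=(np.hypot(W[...,0]-555,W[...,1]+17)<45)&(W[...,2]>84)&(W[...,2]<103); P=W[m]
print(len(P),P.mean(0),np.percentile(P[:,2],[10,50,90]),cv2.minAreaRect(P[:,:2].astype(np.float32)))
u,v=pix('scene',[555,-17,80]).astype(int); cv2.imwrite('pics/c4.png',cv2.resize(im[v-60:v+60,u-80:u+80,::-1],(800,600),interpolation=cv2.INTER_CUBIC))"
```

```text
207 [557.86522184 -19.43345437  93.07010241] [89.1958254  92.77012757 97.49039656] ((548.941650390625, -16.524927139282227), (56.786712646484375, 71.87491607666016), 88.02802276611328)
```

View pics/c4.png

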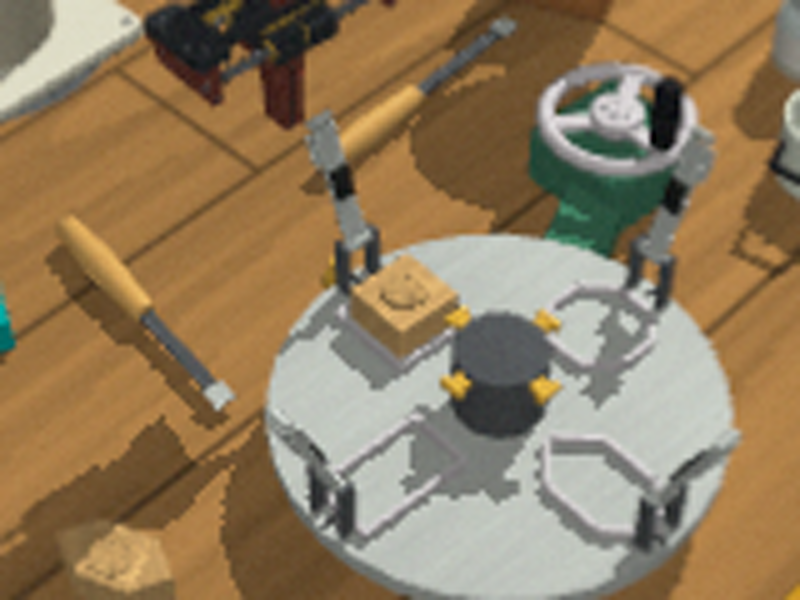

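>>> arm_command(
  rows=[0, 0, 0, 0.15, 0, 0, -1, 0, 0, 0, 0.305, 0, 0, -1],
)

```text
t: 15.05
ee_pos: [451.8, -10.5, 191.6]
orientation: [3.139, -0.114, 0.004]
ft_force: [-1.1, -0.2, 1.2]
width: 0.2
grasp_force: 0.8
```

>>> arm_command(
  rows=[0, 0, 0, 0.15, 0, 0, -1, 0, 0, 0, 0.3, 0, 0, -1, 0, 0, 0, 0.45, 0, 0, -1, 0, 0, 0, 0.6, 0, 0, -1, 0, 0, 0, 0.727, 0, 0, -1],
)

```text
t: 15.55
ee_pos: [509.2, -14.8, 190.2]
orientation: [-3.14, 0.115, -0.0]
ft_force: [-0.4, 0.1, 0.1]
width: 0.6
grasp_force: 0.0
```

>>> arm_command(
  rows=[0, 0, 0, 0, 0, -0.25, -1, 0, 0, 0, 0, 0, -0.25, -1, 0, 0, 0, 0, 0, -0.25, -1, 0, 0, 0, 0, 0, -0.25, -1],
)

```text
t: 15.95
ee_pos: [507.6, -14.6, 209.7]
orientation: [-3.139, 0.114, 0.001]
ft_force: [0.3, -0.5, -0.1]
width: 0.5
grasp_force: 0.0
```

```bash
python3 -c "
from h import *; from plan import *
im,d=grab('scene','sc5');W=wmap('scene',d)
m=(np.hypot(W[...,0]-584,W[...,1]+19)<12)&(W[...,2]>100)&(W[...,2]<135); P=W[m]
print(len(P),P.mean(0) if len(P) else '')
plan([(584.2,-19.4,210,-4,-1,1),(584.2,-19.4,145,-4,-1,3)])
"
```

```text
28 [584.58666394 -18.24848848 127.48299321]
meas-cmd [-0.5 -0.4 -0.4] yaw -0.15 t 16.0 w 0.9 F [-0.4  0.4 -0.2]
3 x [0, 0, -0.0, 0.955, -0.002, 0.0, -1]
5 x [0, 0, -0.0, -0.0, -0.0, 0.813, -1]
```

>>> arm_command(
  rows=[0, 0, 0, 0.955, 0, 0, -1, 0, 0, 0, 0.955, 0, 0, -1, 0, 0, 0, 0.955, 0, 0, -1],
)

```text
t: 16.3
ee_pos: [587.1, -20.5, 209.9]
orientation: [3.139, -0.115, 0.003]
ft_force: [-0.0, 0.3, 0.6]
width: 0.3
grasp_force: 0.0
```

>>> arm_command(
  rows=[0, 0, 0, 0, 0, 0.3, -1, 0, 0, 0, 0, 0, 0.6, -1, 0, 0, 0, 0, 0, 0.813, -1, 0, 0, 0, 0, 0, 0.813, -1, 0, 0, 0, 0, 0, 0.813, -1],
)

```text
t: 16.8
ee_pos: [583.5, -20.2, 145.1]
orientation: [-3.139, 0.114, 0.002]
ft_force: [0.8, 0.2, 0.0]
width: 0.7
grasp_force: 0.0
```

>>> arm_command(
  rows=[0, 0, 0, 0, 0, 0.06, -1, 0, 0, 0, 0, 0, 0.1, -1, 0, 0, 0, 0, 0, 0.13, -1, 0, 0, 0, 0, 0, 0.16, -1, 0, 0, 0, 0, 0, 0.16, -1],
)

```text
t: 17.3
ee_pos: [585.4, -20.3, 133.6]
orientation: [3.139, -0.115, 0.005]
ft_force: [0.5, -0.0, 1.5]
width: 0.6
grasp_force: 0.7
```

>>> arm_command(
  rows=[0, 0, 0, 0, 0, 0.03, -1, 0, 0, 0, 0, 0, 0.05, -1, 0, 0, 0, 0, 0, 0.05, -1],
)

```text
t: 17.6
ee_pos: [584.2, -20.2, 129.0]
orientation: [-3.139, 0.115, 0.0]
ft_force: [-1.5, 0.2, 8.1]
width: 0.2
grasp_force: 4.0
```

>>> arm_command(
  rows=[0, 0, 0, 0, 0, 0.02, -1, 0, 0, 0, 0, 0, 0.035, -1, 0, 0, 0, 0, 0, 0.035, -1],
)

```text
t: 17.9
ee_pos: [584.4, -20.2, 128.2]
orientation: [-3.139, 0.115, -0.0]
ft_force: [-7.1, 0.7, 26.3]
width: 0.9
grasp_force: 13.0
```

>>> arm_command(
  rows=[0, 0, 0, 0, 0, -0.9, -1, 0, 0, 0, 0, 0, -0.9, -1, 0, 0, 0, 0, 0, -0.9, -1],
)

```text
t: 18.2
ee_pos: [586.0, -20.3, 200.8]
orientation: [3.139, -0.114, 0.009]
ft_force: [0.4, -1.8, -0.4]
width: 0.7
grasp_force: 0.0
```

```bash
cat > plate.py <<'E'
from h import *
import sys
im,d=grab('scene',sys.argv[1]);W=wmap('scene',d)
m=(np.hypot(W[...,0]-584,W[...,1]+19)<12)&(W[...,2]>96)&(W[...,2]<135); P=W[m]
print(len(P),P.mean(0) if len(P) else '',P[:,2].max() if len(P) else '')
E
python3 plate.py sc6
python3 -c "
from plan import *
c=load(); c[2]=145-80*(.16+.05+.035-.9); json.dump(c,open('cmd.json','w')); print(c)
plan([(584,60,235,60,1),(582.8,246.3,235,114,1),(582.8,246.3,190,114,1),(582.8,246.3,130,114,1,3)])"
```

```text
25 [584.62469355 -19.83502187 110.93432956] 115.81649999580348
[584.2192294569093, -19.409959873464945, 197.4, -4.0200000000000005]
meas-cmd [ 0.5 -0.8  1.4] yaw -0.16 t 18.25 w 0.6 F [-0.1 -1.4  0.6]
4 x [0, 0, -0.178, -0.036, -0.495, -0.235, 1]
4 x [0, 0, -0.178, 0.232, -0.439, -0.235, 1]
3 x [0, 0, -0.1, 0.67, -0.392, -0.0, 1]
3 x [0, 0, -0.1, 0.758, -0.165, -0.0, 1]
3 x [0, 0, -0.1, 0.773, 0.077, -0.0, 1]
1 x [0, 0, 0.0, -0.0, -0.0, 0.562, 1]
5 x [0, 0, 0.0, -0.0, -0.0, 0.75, 1]
```

>>> arm_command(
  rows=[0, 0, -0.178, -0.036, -0.495, -0.235, 1, 0, 0, -0.178, -0.036, -0.495, -0.235, 1, 0, 0, -0.178, -0.036, -0.495, -0.235, 1, 0, 0, -0.178, -0.036, -0.495, -0.235, 1],
)

```text
t: 18.65
ee_pos: [582.9, 19.9, 214.4]
orientation: [-3.046, -0.766, 0.006]
ft_force: [-0.5, 0.5, -0.1]
width: 29.4
grasp_force: 0.0
```

>>> arm_command(
  rows=[0, 0, -0.178, 0.232, -0.439, -0.235, 1, 0, 0, -0.178, 0.232, -0.439, -0.235, 1, 0, 0, -0.178, 0.232, -0.439, -0.235, 1, 0, 0, -0.178, 0.232, -0.439, -0.235, 1],
)

```text
t: 19.05
ee_pos: [582.9, 59.5, 233.0]
orientation: [-2.716, -1.576, 0.005]
ft_force: [1.0, 0.2, -0.2]
width: 60.5
grasp_force: 0.0
```

>>> arm_command(
  rows=[0, 0, -0.1, 0.67, -0.392, 0, 1, 0, 0, -0.1, 0.67, -0.392, 0, 1, 0, 0, -0.1, 0.67, -0.392, 0, 1],
)

```text
t: 19.35
ee_pos: [582.7, 122.7, 233.1]
orientation: [-2.437, -1.979, 0.005]
ft_force: [-0.1, 0.4, -0.8]
width: 85.2
grasp_force: 0.0
```

>>> arm_command(
  rows=[0, 0, -0.1, 0.758, -0.165, 0, 1, 0, 0, -0.1, 0.758, -0.165, 0, 1, 0, 0, -0.1, 0.758, -0.165, 0, 1],
)

```text
t: 19.65
ee_pos: [583.1, 183.9, 233.8]
orientation: [-2.103, -2.333, 0.003]
ft_force: [0.6, -0.3, 0.0]
width: 87.7
grasp_force: 0.0
```

>>> arm_command(
  rows=[0, 0, -0.1, 0.773, 0.077, 0, 1, 0, 0, -0.1, 0.773, 0.077, 0, 1, 0, 0, -0.1, 0.773, 0.077, 0, 1, 0, 0, -0.1, 0.773, 0.077, 0, 1, 0, 0, -0.1, 0.773, 0.077, 0, 1],
)

```text
t: 20.15
ee_pos: [583.5, 243.7, 234.9]
orientation: [-1.721, -2.628, 0.002]
ft_force: [-0.6, 0.6, 0.1]
width: 88.0
grasp_force: 0.0
```

```bash
python3 -c "
from h import *; from plan import *; from crank import *
im,d=grab('scene','sc7');W=wmap('scene',d)
m=(np.hypot(W[...,0]-533,W[...,1]-250)<70)&(W[...,2]>134)&(W[...,2]<146); P=W[m]
print(len(P),P.mean(0) if len(P) else '')
o=ctrl.get_obs(); print(o['ee_pos'],yaw_now(o),load())
print(crank(-4.1,[-90]*4,3,114))
"
```

```text
26 [586.93295824 241.19573043 139.85163196]
[583.58937752 243.85863117 235.04280565] 113.60369711628793 [582.8130398637492, 246.31923191463878, 130.04, 114.06]
[0, 0, 0, -0.236, -0.221, 0, -1, 0, 0, 0, -0.33, -0.531, 0, -1, 0, 0, 0, -0.257, -0.846, 0, -1]
[0, 0, 0, 0.221, -0.236, 0, -1, 0, 0, 0, 0.531, -0.33, 0, -1, 0, 0, 0, 0.846, -0.257, 0, -1]
[0, 0, 0, 0.236, 0.221, 0, -1, 0, 0, 0, 0.33, 0.531, 0, -1, 0, 0, 0, 0.257, 0.846, 0, -1]
[0, 0, 0, -0.221, 0.236, 0, -1, 0, 0, 0, -0.531, 0.33, 0, -1, 0, 0, 0, -0.846, 0.257, 0, -1]
(582.7720391465472, 246.22512778336568)
```

>>> arm_command(
  rows=[0, 0, 0, 0, 0, 0.28, 1, 0, 0, 0, 0, 0, 0.562, 1, 0, 0, 0, 0, 0, 0.562, 1],
)

```text
t: 20.5
ee_pos: [581.8, 243.7, 187.5]
orientation: [-1.716, -2.628, 0.007]
ft_force: [-0.2, -0.7, -0.2]
width: 87.9
grasp_force: 0.0
```

>>> arm_command(
  rows=[0, 0, 0, 0, 0, 0.4, 1, 0, 0, 0, 0, 0, 0.75, 1, 0, 0, 0, 0, 0, 0.75, 1, 0, 0, 0, 0, 0, 0.75, -1, 0, 0, 0, 0, 0, 0.75, -1],
)

```text
t: 21.0
ee_pos: [584.8, 245.8, 132.4]
orientation: [1.713, 2.631, 0.004]
ft_force: [-0.4, 0.0, 0.3]
width: 75.5
grasp_force: 0.0
```

>>> arm_command(
  rows=[0, 0, 0, 0, 0, 0, -1, 0, 0, 0, 0, 0, 0, -1, 0, 0, 0, 0, 0, 0, -1, 0, 0, 0, 0, 0, 0, -1, 0, 0, 0, 0, 0, 0, -1],
)

```text
t: 21.5
ee_pos: [583.6, 245.5, 130.4]
orientation: [1.713, 2.633, 0.0]
ft_force: [0.0, 0.6, 0.7]
width: 35.4
grasp_force: 0.0
```

>>> arm_command(
  rows=[0, 0, 0, 0, 0, 0, -1, 0, 0, 0, 0, 0, 0, -1, 0, 0, 0, 0, 0, 0, -1],
)

```text
t: 21.8
ee_pos: [582.9, 245.4, 130.2]
orientation: [-1.713, -2.633, 0.002]
ft_force: [-3.6, -0.5, 2.6]
width: 23.4
grasp_force: 30.0
```

One full turn first.

>>> arm_command(
  rows=[0, 0, 0, -0.236, -0.221, 0, -1, 0, 0, 0, -0.33, -0.531, 0, -1, 0, 0, 0, -0.257, -0.846, 0, -1],
)

```text
t: 22.1
ee_pos: [531.0, 199.6, 130.3]
orientation: [1.715, 2.631, 0.006]
ft_force: [4.0, 20.6, -8.5]
width: 23.7
grasp_force: 30.0
```

>>> arm_command(
  rows=[0, 0, 0, 0.221, -0.236, 0, -1, 0, 0, 0, 0.531, -0.33, 0, -1, 0, 0, 0, 0.846, -0.257, 0, -1],
)

```text
t: 22.4
ee_pos: [482.8, 252.1, 130.3]
orientation: [1.713, 2.632, -0.002]
ft_force: [12.2, -4.4, -9.7]
width: 23.5
grasp_force: 30.0
```

>>> arm_command(
  rows=[0, 0, 0, 0.236, 0.221, 0, -1, 0, 0, 0, 0.33, 0.531, 0, -1, 0, 0, 0, 0.257, 0.846, 0, -1],
)

```text
t: 22.7
ee_pos: [536.3, 300.5, 130.2]
orientation: [-1.71, -2.634, 0.003]
ft_force: [-4.0, -13.1, 6.5]
width: 23.5
grasp_force: 30.0
```

>>> arm_command(
  rows=[0, 0, 0, -0.221, 0.236, 0, -1, 0, 0, 0, -0.531, 0.33, 0, -1, 0, 0, 0, -0.846, 0.257, 0, -1],
)

```text
t: 23.0
ee_pos: [583.5, 246.0, 130.1]
orientation: [-1.711, -2.632, 0.001]
ft_force: [-18.7, 5.1, 13.3]
width: 23.3
grasp_force: 30.0
```

>>> arm_command(
  rows=[0, 0, 0, -0.236, -0.221, 0, -1, 0, 0, 0, -0.33, -0.531, 0, -1, 0, 0, 0, -0.257, -0.846, 0, -1],
)

```text
t: 23.3
ee_pos: [530.9, 199.4, 130.3]
orientation: [1.716, 2.631, 0.006]
ft_force: [3.1, 21.9, -9.2]
width: 23.2
grasp_force: 30.0
```

>>> arm_command(
  rows=[0, 0, 0, 0.221, -0.236, 0, -1, 0, 0, 0, 0.531, -0.33, 0, -1, 0, 0, 0, 0.846, -0.257, 0, -1],
)

```text
t: 23.6
ee_pos: [482.8, 252.1, 130.4]
orientation: [1.713, 2.632, -0.002]
ft_force: [11.4, -3.7, -9.8]
width: 23.1
grasp_force: 30.0
```

>>> arm_command(
  rows=[0, 0, 0, 0.236, 0.221, 0, -1, 0, 0, 0, 0.33, 0.531, 0, -1, 0, 0, 0, 0.257, 0.846, 0, -1],
)

```text
t: 23.9
ee_pos: [536.4, 300.6, 130.2]
orientation: [-1.71, -2.634, 0.002]
ft_force: [-3.2, -13.0, 6.9]
width: 23.7
grasp_force: 30.0
```

>>> arm_command(
  rows=[0, 0, 0, -0.221, 0.236, 0, -1, 0, 0, 0, -0.531, 0.33, 0, -1, 0, 0, 0, -0.846, 0.257, 0, -1],
)

```text
t: 24.2
ee_pos: [583.5, 246.0, 130.2]
orientation: [-1.711, -2.632, 0.001]
ft_force: [-18.3, 4.0, 13.6]
width: 23.7
grasp_force: 30.0
```

>>> arm_command(
  rows=[0, 0, 0, -0.236, -0.221, 0, -1, 0, 0, 0, -0.33, -0.531, 0, -1, 0, 0, 0, -0.257, -0.846, 0, -1],
)

```text
t: 24.5
ee_pos: [531.0, 199.4, 130.4]
orientation: [1.715, 2.631, 0.006]
ft_force: [4.0, 21.4, -9.1]
width: 23.6
grasp_force: 30.0
```

>>> arm_command(
  rows=[0, 0, 0, 0.221, -0.236, 0, -1, 0, 0, 0, 0.531, -0.33, 0, -1, 0, 0, 0, 0.846, -0.257, 0, -1],
)

```text
t: 24.8
ee_pos: [482.8, 252.1, 130.4]
orientation: [1.713, 2.632, -0.002]
ft_force: [11.3, -5.0, -9.2]
width: 23.5
grasp_force: 30.0
```

>>> arm_command(
  rows=[0, 0, 0, 0.236, 0.221, 0, -1, 0, 0, 0, 0.33, 0.531, 0, -1, 0, 0, 0, 0.257, 0.846, 0, -1],
)

```text
t: 25.1
ee_pos: [536.4, 300.5, 130.2]
orientation: [-1.71, -2.634, 0.002]
ft_force: [-4.0, -14.9, 6.5]
width: 23.6
grasp_force: 30.0
```

>>> arm_command(
  rows=[0, 0, 0, -0.221, 0.236, 0, -1, 0, 0, 0, -0.531, 0.33, 0, -1, 0, 0, 0, -0.846, 0.257, 0, -1],
)

```text
t: 25.4
ee_pos: [583.5, 246.0, 130.1]
orientation: [-1.711, -2.632, 0.001]
ft_force: [-18.2, 4.3, 14.0]
width: 23.9
grasp_force: 30.0
```

>>> arm_command(
  rows=[0, 0, 0, -0.236, -0.221, 0, -1, 0, 0, 0, -0.33, -0.531, 0, -1, 0, 0, 0, -0.257, -0.846, 0, -1],
)

```text
t: 25.7
ee_pos: [530.9, 199.4, 130.3]
orientation: [1.716, 2.631, 0.006]
ft_force: [3.3, 22.2, -9.0]
width: 23.7
grasp_force: 30.0
```

>>> arm_command(
  rows=[0, 0, 0, 0.221, -0.236, 0, -1, 0, 0, 0, 0.531, -0.33, 0, -1, 0, 0, 0, 0.846, -0.257, 0, -1],
)

```text
t: 26.0
ee_pos: [482.8, 252.1, 130.3]
orientation: [1.713, 2.632, -0.002]
ft_force: [11.9, -4.4, -9.7]
width: 23.2
grasp_force: 30.0
```

>>> arm_command(
  rows=[0, 0, 0, 0.236, 0.221, 0, -1, 0, 0, 0, 0.33, 0.531, 0, -1, 0, 0, 0, 0.257, 0.846, 0, -1],
)

```text
t: 26.3
ee_pos: [536.4, 300.5, 130.2]
orientation: [-1.71, -2.634, 0.002]
ft_force: [-4.0, -14.9, 7.3]
width: 23.6
grasp_force: 30.0
```

>>> arm_command(
  rows=[0, 0, 0, -0.221, 0.236, 0, -1, 0, 0, 0, -0.531, 0.33, 0, -1, 0, 0, 0, -0.846, 0.257, 0, -1, 0, 0, 0, -0.846, 0.257, 0, -1, 0, 0, 0, -0.846, 0.257, 0, -1],
)

```text
t: 26.8
ee_pos: [582.9, 244.3, 130.3]
orientation: [-1.714, -2.631, 0.003]
ft_force: [-4.5, -2.3, 3.9]
width: 23.4
grasp_force: 30.0
```

```bash
python3 -c "
from h import *; grab('top','top8')"; python3 m3.py top8 | grep -v '\[\['; python3 m2.py top8
```

```text
strap [412. 148.] 86 [801.4 -35.8 107.6] dir -4.5 r 146.9
strap [304. 221.] 220 [665.5 142.2 151.4] dir 86.4 r 166.7
strap [507. 239.] 214 [ 639.8 -192.6  153. ] dir -95.2 r 169.1
strap [395. 330.] 175 [487.9 -12.1 154.1] dir 175.9 r 167.6
gold [407. 208.] 19 [695.7 -27.7 115. ] dir -5.0 r 40.8
gold [381. 230.] 18 [657.7  15.9 115. ] dir 86.2 r 40.2
gold [429. 234.] 15 [650.5 -66.2 115.1] dir -96.1 r 42.2
gold [403. 256.] 19 [612.9 -21.8 115. ] dir 176.7 r 42.1
fence [425. 185.] 118 (754.8, -59.4) [32.  91.9] 85.0 r 105.9 dir -19.4
fence [392. 184.] 91 (752.0, 1.7) [80.5 35.2] 3.1 r 100.4 dir 15.0
fence [349. 231.] 300 (664.1, 75.2) [95.9 76.7] 84.6 r 99.8 dir 84.8
fence [465. 242.] 306 (643.1, -126.8) [91.8 91. ] 87.4 r 103.3 dir -96.6
fence [400. 290.] 329 (561.7, -21.3) [ 81.2 103.8] 51.0 r 93.4 dir 178.2
blank [ 543.8 -285.2] [ 542.9 -285.4] axis -157.7 [47.7 86.7]
blank [ 435.8 -357.3] [ 435.9 -357.6] axis -153.6 [58.8 60.2]
```

View pics/top8.png

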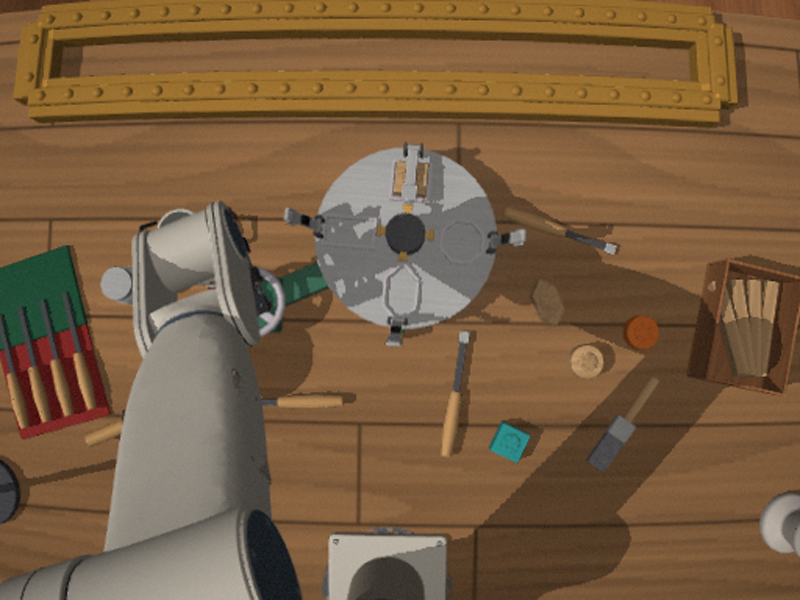

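```bash
python3 -c "
from plan import *
plan([(582.8,246.3,130,114,1,4),(582.8,246.3,204,114,1),(565,60,235,65,1),(543.1,-285.4,235,22,1),(543.1,-285.4,160,22,1),(543.1,-285.4,90,22,1,2),(543.1,-285.4,31,22,1,3),(543.1,-285.4,31,22,-1,4),(543.1,-285.4,105,22,-1),(555.3,-120,190,-4.2,-1),(555.3,-16.9,190,-4.2,-1,2),(555.3,-16.9,110,-4.2,-1,3)],vmax=42)"
```

```text
meas-cmd [ 0.1 -1.7  0.2] yaw -0.2 t 26.85 w 23.4 F [-3.4 -1.7  3.8]
5 x [0, 0, 0.0, -0.0, -0.0, 0.0, 1]
2 x [0, 0, 0.0, -0.0, -0.0, -0.925, 1]
2 x [0, 0, 0.091, -0.679, -0.384, -0.129, 1]
2 x [0, 0, 0.091, -0.759, -0.177, -0.129, 1]
2 x [0, 0, 0.091, -0.779, 0.043, -0.129, 1]
2 x [0, 0, 0.048, -0.805, 0.317, -0.0, 1]
2 x [0, 0, 0.048, -0.749, 0.434, -0.0, 1]
2 x [0, 0, 0.047, -0.675, 0.541, -0.0, 1]
2 x [0, 0, 0.048, -0.588, 0.635, -0.0, 1]
2 x [0, 0, 0.047, -0.486, 0.716, -0.0, 1]
2 x [0, 0, 0.0, 0.0, -0.0, 0.937, 1]
4 x [0, 0, 0.0, 0.0, -0.0, 0.875, 1]
5 x [0, 0, 0.0, 0.0, -0.0, 0.738, 1]
5 x [0, 0, 0.0, 0.0, -0.0, -0.0, -1]
2 x [0, 0, 0.0, 0.0, -0.0, -0.925, -1]
3 x [0, 0, 0.073, 0.459, -0.929, -0.531, -1]
2 x [0, 0, 0.037, 0.118, -0.505, -0.266, -1]
2 x [0, 0, 0.036, 0.059, -0.515, -0.266, -1]
2 x [0, 0, 0.0, -0.047, -0.643, 0.0, -1]
4 x [0, 0, 0.0, -0.048, -0.643, 0.0, -1]
1 x [0, 0, 0.0, 0.0, 0.0, 0.5, -1]
4 x [0, 0, 0.0, 0.0, 0.0, 0.5, -1]
```

>>> arm_command(
  rows=[0, 0, 0, 0, 0, 0, 1, 0, 0, 0, 0, 0, 0, 1, 0, 0, 0, 0, 0, 0, 1, 0, 0, 0, 0, 0, 0, 1],
)

```text
t: 27.25
ee_pos: [583.8, 245.8, 130.3]
orientation: [1.713, 2.633, 0.001]
ft_force: [-0.6, 0.3, 0.3]
width: 51.7
grasp_force: 0.0
```

>>> arm_command(
  rows=[0, 0, 0, 0, 0, -0.925, 1, 0, 0, 0, 0, 0, -0.925, 1],
)

```text
t: 27.45
ee_pos: [584.6, 246.1, 206.7]
orientation: [1.712, 2.632, 0.003]
ft_force: [1.1, 0.8, 1.5]
width: 67.9
grasp_force: 0.0
```

>>> arm_command(
  rows=[0, 0, 0.091, -0.679, -0.384, -0.129, 1, 0, 0, 0.091, -0.679, -0.384, -0.129, 1],
)

```text
t: 27.65
ee_pos: [577.7, 181.5, 216.3]
orientation: [2.077, 2.355, 0.002]
ft_force: [-0.5, 0.3, 0.3]
width: 84.0
grasp_force: 0.0
```

>>> arm_command(
  rows=[0, 0, 0.091, -0.759, -0.177, -0.129, 1, 0, 0, 0.091, -0.759, -0.177, -0.129, 1],
)

```text
t: 27.85
ee_pos: [571.2, 118.6, 225.7]
orientation: [2.393, 2.034, 0.0]
ft_force: [-1.0, 0.4, 0.1]
width: 87.9
grasp_force: 0.0
```

>>> arm_command(
  rows=[0, 0, 0.091, -0.779, 0.043, -0.129, 1, 0, 0, 0.091, -0.779, 0.043, -0.129, 1],
)

```text
t: 28.05
ee_pos: [565.1, 56.4, 236.0]
orientation: [2.658, 1.672, 0.001]
ft_force: [-0.5, 0.9, -0.1]
width: 87.8
grasp_force: 0.0
```

>>> arm_command(
  rows=[0, 0, 0.048, -0.805, 0.317, 0, 1, 0, 0, 0.048, -0.805, 0.317, 0, 1],
)

```text
t: 28.25
ee_pos: [560.5, -12.4, 235.6]
orientation: [2.775, 1.47, 0.0]
ft_force: [-0.4, 0.4, 0.0]
width: 87.7
grasp_force: 0.0
```

>>> arm_command(
  rows=[0, 0, 0.048, -0.749, 0.434, 0, 1, 0, 0, 0.048, -0.749, 0.434, 0, 1],
)

```text
t: 28.45
ee_pos: [556.0, -81.8, 235.4]
orientation: [2.878, 1.257, 0.0]
ft_force: [0.1, 0.2, 0.5]
width: 87.7
grasp_force: 0.0
```

>>> arm_command(
  rows=[0, 0, 0.047, -0.675, 0.541, 0, 1, 0, 0, 0.047, -0.675, 0.541, 0, 1],
)

```text
t: 28.65
ee_pos: [551.5, -151.0, 235.5]
orientation: [2.963, 1.041, 0.001]
ft_force: [0.1, 0.6, -0.5]
width: 87.6
grasp_force: 0.0
```

```bash
python3 -c "
from h import *; grab('top','top9')"; python3 m3.py top9 | grep -v '\[\['; python3 m2.py top9|grep blank
```

```text
strap [412. 148.] 87 [801.5 -35.6 108.1] dir -4.5 r 146.9
strap [303. 221.] 219 [665.3 142.4 151.7] dir 86.5 r 166.9
strap [520. 231.] 16 [ 647.6 -209.5  191.1] dir -92.3 r 185.4
strap [395. 330.] 177 [487.8 -12.4 154.3] dir 176.0 r 167.6
gold [407. 208.] 20 [695.6 -27.5 114. ] dir -4.7 r 40.7
gold [380. 230.] 19 [657.4  17.  115.2] dir 86.7 r 41.2
gold [429. 234.] 21 [651.1 -65.7 115. ] dir -95.4 r 41.7
gold [403. 256.] 20 [613.  -22.  115.6] dir 177.0 r 42.1
blank [ 435.4 -358.4] [ 435.7 -357.7] axis -158.0 [60.3 61.3]
```

>>> arm_command(
  rows=[0, 0, 0.048, -0.588, 0.635, 0, 1, 0, 0, 0.048, -0.588, 0.635, 0, 1],
)

```text
t: 28.9
ee_pos: [547.1, -219.2, 235.5]
orientation: [3.032, 0.816, 0.001]
ft_force: [0.9, -0.1, 0.4]
width: 87.6
grasp_force: 0.0
```

>>> arm_command(
  rows=[0, 0, 0.047, -0.486, 0.716, 0, 1, 0, 0, 0.047, -0.486, 0.716, 0, 1, 0, 0, 0.047, -0.486, 0.716, 0, 1],
)

```text
t: 29.2
ee_pos: [542.4, -288.0, 235.2]
orientation: [3.084, 0.596, 0.001]
ft_force: [1.0, 0.7, -0.7]
width: 88.0
grasp_force: 0.0
```

>>> arm_command(
  rows=[0, 0, 0, 0, 0, 0.937, 1, 0, 0, 0, 0, 0, 0.937, 1],
)

```text
t: 29.4
ee_pos: [541.6, -284.2, 158.1]
orientation: [-3.082, -0.6, 0.002]
ft_force: [-0.0, -0.3, 0.0]
width: 87.9
grasp_force: 0.0
```

```bash
python3 -c "
from h import *
im,d=grab('scene','sc9');W=wmap('scene',d)
for m,s,c in blobs(W,d,22,42,(380,650,-420,-200),30):
    P=W[m]; print(P.mean(0).round(1),cv2.minAreaRect(P[:,:2].astype(np.float32)),s[4])
"
```

```text
[ 441.4 -360.    32. ] ((439.22943115234375, -358.3140563964844), (59.713783264160156, 59.36720275878906), 16.326921463012695) 223
[ 546.8 -288.3   32.4] ((545.960205078125, -286.2171936035156), (86.69832611083984, 48.76970291137695), 23.52338981628418) 264
```

>>> arm_command(
  rows=[0, 0, 0, 0, 0, 0.4, 1, 0, 0, 0, 0, 0, 0.875, 1, 0, 0, 0, 0, 0, 0.875, 1, 0, 0, 0, 0, 0, 0.875, 1],
)

```text
t: 29.85
ee_pos: [542.7, -285.2, 90.9]
orientation: [-3.083, -0.6, 0.001]
ft_force: [0.3, -0.2, -0.0]
width: 87.7
grasp_force: 0.0
```

>>> arm_command(
  rows=[0, 0, 0, 0, 0, 0.35, 1, 0, 0, 0, 0, 0, 0.738, 1, 0, 0, 0, 0, 0, 0.738, 1, 0, 0, 0, 0, 0, 0.738, 1, 0, 0, 0, 0, 0, 0.738, 1],
)

```text
t: 30.35
ee_pos: [543.9, -286.8, 33.8]
orientation: [3.082, 0.597, 0.004]
ft_force: [0.6, -0.1, 0.1]
width: 88.1
grasp_force: 0.0
```

>>> arm_command(
  rows=[0, 0, 0, 0, 0, 0, -1, 0, 0, 0, 0, 0, 0, -1, 0, 0, 0, 0, 0, 0, -1, 0, 0, 0, 0, 0, 0, -1, 0, 0, 0, 0, 0, 0, -1],
)

```text
t: 30.85
ee_pos: [542.4, -286.1, 31.3]
orientation: [-3.084, -0.597, 0.0]
ft_force: [0.1, 0.3, -0.7]
width: 51.4
grasp_force: 0.0
```

>>> arm_command(
  rows=[0, 0, 0, 0, 0, 0, -1, 0, 0, 0, 0, 0, 0, -1, 0, 0, 0, 0, 0, 0, -1],
)

```text
t: 31.15
ee_pos: [542.4, -286.2, 31.2]
orientation: [-3.084, -0.597, 0.0]
ft_force: [-0.3, -0.3, 0.5]
width: 45.7
grasp_force: 30.0
```

>>> arm_command(
  rows=[0, 0, 0, 0, 0, -0.925, -1, 0, 0, 0, 0, 0, -0.925, -1, 0, 0, 0, 0, 0, -0.925, -1],
)

```text
t: 31.45
ee_pos: [544.5, -287.3, 108.6]
orientation: [3.08, 0.597, 0.007]
ft_force: [0.4, -0.7, -0.8]
width: 45.7
grasp_force: 30.0
```

Gripped (45.7 mm). Carry to the mark.

>>> arm_command(
  rows=[0, 0, 0.036, 0.23, -0.465, -0.266, -1, 0, 0, 0.073, 0.459, -0.929, -0.531, -1, 0, 0, 0.073, 0.459, -0.929, -0.531, -1],
)

```text
t: 31.75
ee_pos: [549.3, -200.0, 148.9]
orientation: [-3.132, -0.24, -0.002]
ft_force: [0.3, -0.2, -2.2]
width: 46.0
grasp_force: 30.0
```

>>> arm_command(
  rows=[0, 0, 0.037, 0.118, -0.505, -0.266, -1, 0, 0, 0.037, 0.118, -0.505, -0.266, -1],
)

```text
t: 31.95
ee_pos: [552.4, -159.6, 169.6]
orientation: [-3.141, -0.058, -0.002]
ft_force: [0.4, -0.0, -1.3]
width: 45.6
grasp_force: 30.0
```

>>> arm_command(
  rows=[0, 0, 0.036, 0.059, -0.515, -0.266, -1, 0, 0, 0.036, 0.059, -0.515, -0.266, -1],
)

```text
t: 32.15
ee_pos: [555.8, -118.8, 191.0]
orientation: [-3.139, 0.118, -0.002]
ft_force: [0.5, 0.4, -1.3]
width: 45.8
grasp_force: 30.0
```

>>> arm_command(
  rows=[0, 0, 0, -0.047, -0.643, 0, -1, 0, 0, 0, -0.047, -0.643, 0, -1],
)

```text
t: 32.35
ee_pos: [554.4, -66.8, 188.9]
orientation: [-3.139, 0.111, 0.004]
ft_force: [-0.6, -0.4, -2.1]
width: 45.5
grasp_force: 30.0
```

>>> arm_command(
  rows=[0, 0, 0, -0.048, -0.643, 0, -1, 0, 0, 0, -0.048, -0.643, 0, -1, 0, 0, 0, -0.048, -0.643, 0, -1, 0, 0, 0, -0.048, -0.643, 0, -1],
)

```text
t: 32.75
ee_pos: [555.1, -18.9, 189.6]
orientation: [3.139, -0.118, -0.002]
ft_force: [0.1, -0.0, -2.6]
width: 45.7
grasp_force: 30.0
```

>>> arm_command(
  rows=[0, 0, 0, 0, 0, 0.25, -1, 0, 0, 0, 0, 0, 0.5, -1, 0, 0, 0, 0, 0, 0.75, -1, 0, 0, 0, 0, 0, 0.99, -1, 0, 0, 0, 0, 0, 0.99, -1],
)

```text
t: 33.25
ee_pos: [553.5, -19.1, 108.6]
orientation: [3.139, -0.121, -0.008]
ft_force: [-0.6, 0.7, -1.9]
width: 45.9
grasp_force: 30.0
```

>>> arm_command(
  rows=[0, 0, 0, 0, 0, 0, -1, 0, 0, 0, 0, 0, 0, -1],
)

```text
t: 33.45
ee_pos: [556.0, -18.3, 112.0]
orientation: [3.139, -0.12, 0.002]
ft_force: [-0.5, 0.6, -1.2]
width: 45.9
grasp_force: 30.0
```

```bash
python3 -c "
from h import *; from plan import *
im,d=grab('scene','sc10');o=ctrl.get_obs(); print(o['ee_pos'],yaw_now(o),o['width'],load())
u,v=pix('scene',[555,-17,80]).astype(int); cv2.imwrite('pics/c10.png',cv2.resize(im[v-60:v+60,u-80:u+80,::-1],(800,600),interpolation=cv2.INTER_CUBIC))"
```

```text
[556.08898784 -18.14318661 112.16321436] -4.380196302101865 45.9960866114538 [555.2645671216574, -16.873871152479175, 110.03999999999996, -4.199999999999985]
```

View pics/c10.png

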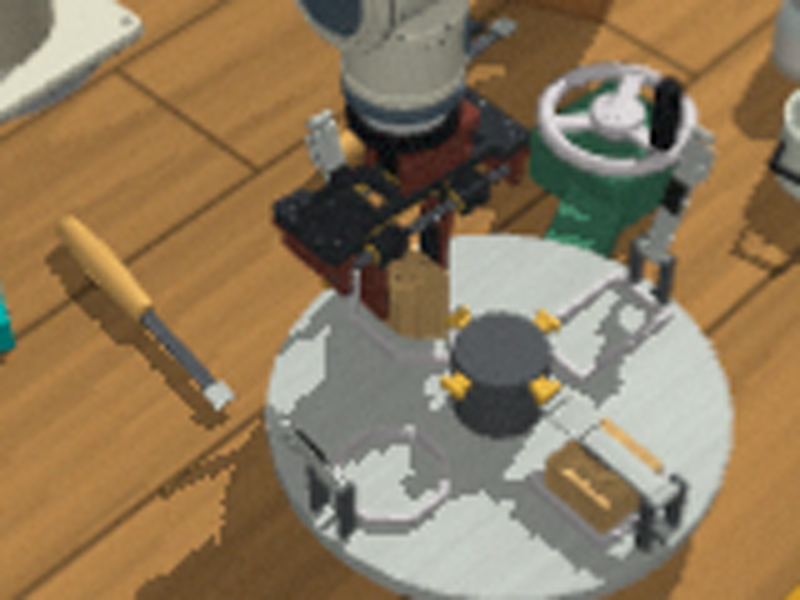

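>>> arm_command(
  rows=[0, 0, 0, 0, 0, 0.06, -1, 0, 0, 0, 0, 0, 0.1, -1, 0, 0, 0, 0, 0, 0.14, -1, 0, 0, 0, 0, 0, 0.18, -1, 0, 0, 0, 0, 0, 0.22, -1],
)

```text
t: 34.0
ee_pos: [555.2, -17.5, 93.2]
orientation: [-3.139, 0.119, 0.0]
ft_force: [0.1, 0.7, -1.9]
width: 45.8
grasp_force: 30.0
```

>>> arm_command(
  rows=[0, 0, 0, 0, 0, 0, -1, 0, 0, 0, 0, 0, 0, -1, 0, 0, 0, 0, 0, 0, -1],
)

```text
t: 34.3
ee_pos: [555.4, -17.6, 93.6]
orientation: [3.139, -0.119, 0.0]
ft_force: [-0.0, 0.4, -1.2]
width: 46.0
grasp_force: 30.0
```

>>> arm_command(
  rows=[0, 0, 0, 0, 0, 0.015, -1, 0, 0, 0, 0, 0, 0.015, 0.1, 0, 0, 0, 0, 0, 0.015, 0.2, 0, 0, 0, 0, 0, 0.015, 0.4, 0, 0, 0, 0, 0, 0.015, 0.5],
)

```text
t: 34.8
ee_pos: [555.4, -17.6, 92.4]
orientation: [-3.139, 0.12, -0.0]
ft_force: [0.4, -0.1, -0.6]
width: 64.1
grasp_force: 0.0
```

```bash
python3 -c "
from h import *; from plan import *
c=load(); c[2]=110.04-80*.235; json.dump(c,open('cmd.json','w'))
plan([(555.3,-16.9,240,-4.2,0.5),(425.6,-8.6,240,-4,-1,3),(425.6,-8.6,190,-4,-1,2)])"
```

```text
meas-cmd [ 0.1 -0.7  1.2] yaw -0.16 t 34.8 w 64.1 F [ 0.4 -0.1 -0.6]
2 x [0, 0, 0.0, 0.0, 0.0, -0.93, 0.5]
2 x [0, 0, 0.0, 0.0, 0.0, -0.929, 0.5]
2 x [0, 0, -0.001, -0.812, 0.008, -0.0, -1]
5 x [0, 0, -0.0, -0.812, 0.005, -0.0, -1]
4 x [0, 0, -0.0, -0.0, 0.0, 0.625, -1]
```

>>> arm_command(
  rows=[0, 0, 0, 0, 0, -0.46, 0.5, 0, 0, 0, 0, 0, -0.93, 0.5],
)

```text
t: 35.0
ee_pos: [554.2, -17.6, 166.4]
orientation: [-3.139, 0.119, 0.005]
ft_force: [0.3, 0.2, 0.6]
width: 65.6
grasp_force: 0.0
```

>>> arm_command(
  rows=[0, 0, 0, 0, 0, -0.929, 0.5, 0, 0, 0, 0, 0, -0.929, 0.5, 0, 0, 0, 0, 0, -0.929, 0.5],
)

```text
t: 35.3
ee_pos: [557.7, -17.7, 245.3]
orientation: [3.139, -0.119, 0.013]
ft_force: [0.5, -0.1, 0.7]
width: 66.0
grasp_force: 0.0
```

>>> arm_command(
  rows=[0, 0, 0, -0.812, 0.008, 0, -1, 0, 0, 0, -0.812, 0.008, 0, -1],
)

```text
t: 35.5
ee_pos: [485.8, -13.0, 239.0]
orientation: [-3.139, 0.119, 0.009]
ft_force: [-0.4, 0.4, -1.1]
width: 53.4
grasp_force: 0.0
```

>>> arm_command(
  rows=[0, 0, 0, -0.812, 0.005, 0, -1, 0, 0, 0, -0.812, 0.005, 0, -1, 0, 0, 0, -0.812, 0.005, 0, -1, 0, 0, 0, -0.812, 0.005, 0, -1, 0, 0, 0, -0.812, 0.005, 0, -1],
)

```text
t: 36.0
ee_pos: [427.2, -8.9, 241.1]
orientation: [-3.139, 0.119, -0.002]
ft_force: [0.0, -0.3, -0.8]
width: 13.1
grasp_force: 0.0
```

>>> arm_command(
  rows=[0, 0, 0, 0, 0, 0.625, -1, 0, 0, 0, 0, 0, 0.625, -1, 0, 0, 0, 0, 0, 0.625, -1, 0, 0, 0, 0, 0, 0.625, -1],
)

```text
t: 36.4
ee_pos: [426.9, -8.8, 192.3]
orientation: [3.139, -0.119, 0.002]
ft_force: [-0.6, -0.6, 0.5]
width: 0.4
grasp_force: 0.0
```

```bash
python3 -c "
from h import *
im,d=grab('scene','sc11');W=wmap('scene',d)
m=(np.hypot(W[...,0]-555,W[...,1]+17)<45)&(W[...,2]>84)&(W[...,2]<103); P=W[m]
print(len(P),P.mean(0),np.percentile(P[:,2],[10,50,90]),cv2.minAreaRect(P[:,:2].astype(np.float32)))
u,v=pix('scene',[555,-17,80]).astype(int); cv2.imwrite('pics/c11.png',cv2.resize(im[v-45:v+45,u-60:u+60,::-1],(800,600),interpolation=cv2.INTER_CUBIC))"
```

```text
204 [558.95752511 -19.72982704  93.01800292] [89.1491135  93.04493275 97.03575589] ((555.1590576171875, -17.525157928466797), (48.11711120605469, 85.48699951171875), 87.85829162597656)
```

View pics/c11.png

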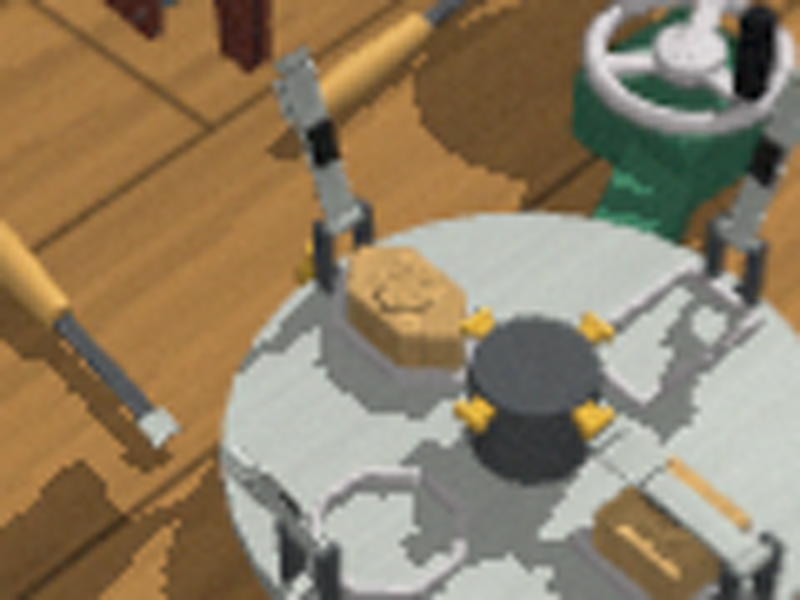

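The pointed blank is flat inside its fence (blank top around (405,290)), with the strap open at (310,130). I'll push and press the strap the same way as before.

>>> arm_command(
  rows=[0, 0, 0, 0.15, 0, 0, -1, 0, 0, 0, 0.305, 0, 0, -1],
)

```text
t: 36.65
ee_pos: [451.7, -10.7, 192.3]
orientation: [3.139, -0.119, 0.004]
ft_force: [-1.7, -0.1, 1.1]
width: 0.2
grasp_force: 0.8
```

>>> arm_command(
  rows=[0, 0, 0, 0.15, 0, 0, -1, 0, 0, 0, 0.3, 0, 0, -1, 0, 0, 0, 0.45, 0, 0, -1, 0, 0, 0, 0.6, 0, 0, -1, 0, 0, 0, 0.727, 0, 0, -1],
)

```text
t: 37.15
ee_pos: [509.1, -15.2, 190.9]
orientation: [-3.139, 0.119, 0.0]
ft_force: [-0.1, 0.3, 0.3]
width: 0.7
grasp_force: 0.0
```

>>> arm_command(
  rows=[0, 0, 0, 0, 0, -0.25, -1, 0, 0, 0, 0, 0, -0.25, -1, 0, 0, 0, 0, 0, -0.25, -1, 0, 0, 0, 0, 0, -0.25, -1],
)

```text
t: 37.55
ee_pos: [507.5, -15.0, 210.4]
orientation: [3.139, -0.119, -0.002]
ft_force: [-0.1, -0.4, -0.9]
width: 0.7
grasp_force: 0.0
```

```bash
python3 plate.py sc12
```

```text
26 [585.40603683 -20.03896325 127.62959249] 132.92199318682196
```

>>> arm_command(
  rows=[0, 0, 0, 0.5, 0, 0, -1, 0, 0, 0, 0.955, 0, 0, -1, 0, 0, 0, 0.955, 0, 0, -1],
)

```text
t: 37.9
ee_pos: [587.9, -21.2, 210.8]
orientation: [3.139, -0.12, 0.005]
ft_force: [0.6, -0.6, 0.4]
width: 0.4
grasp_force: 0.0
```

>>> arm_command(
  rows=[0, 0, 0, 0, 0, 0.3, -1, 0, 0, 0, 0, 0, 0.6, -1, 0, 0, 0, 0, 0, 0.813, -1, 0, 0, 0, 0, 0, 0.813, -1, 0, 0, 0, 0, 0, 0.813, -1],
)

```text
t: 38.4
ee_pos: [583.5, -20.8, 145.8]
orientation: [-3.139, 0.119, 0.002]
ft_force: [-0.0, -0.3, 0.9]
width: 0.2
grasp_force: 0.0
```

>>> arm_command(
  rows=[0, 0, 0, 0, 0, 0.06, -1, 0, 0, 0, 0, 0, 0.1, -1, 0, 0, 0, 0, 0, 0.13, -1, 0, 0, 0, 0, 0, 0.16, -1, 0, 0, 0, 0, 0, 0.16, -1],
)

```text
t: 38.9
ee_pos: [585.3, -20.9, 134.3]
orientation: [3.139, -0.119, 0.005]
ft_force: [1.4, 0.1, 2.3]
width: 0.4
grasp_force: 1.2
```

>>> arm_command(
  rows=[0, 0, 0, 0, 0, 0.03, -1, 0, 0, 0, 0, 0, 0.05, -1, 0, 0, 0, 0, 0, 0.07, -1, 0, 0, 0, 0, 0, 0.085, -1, 0, 0, 0, 0, 0, 0.085, -1],
)

```text
t: 39.4
ee_pos: [584.1, -20.8, 128.4]
orientation: [-3.139, 0.119, 0.0]
ft_force: [-6.6, -0.9, 22.1]
width: 0.3
grasp_force: 10.9
```

>>> arm_command(
  rows=[0, 0, 0, 0, 0, -0.45, -1, 0, 0, 0, 0, 0, -0.9, -1, 0, 0, 0, 0, 0, -0.9, -1],
)

```text
t: 39.7
ee_pos: [586.6, -21.0, 202.6]
orientation: [3.139, -0.119, 0.011]
ft_force: [1.3, -0.1, 0.4]
width: 0.7
grasp_force: 0.0
```

```bash
python3 plate.py sc13
python3 -c "
from plan import *
c=load(); print(c); c[:]=[584.2,-19.4,190-80*(-.25+.813+.16+.085-.9),-4]; json.dump(c,open('cmd.json','w')); print(c)
plan([(584,60,235,60,1),(582.8,246.3,235,114,1),(582.8,246.3,190,114,1),(582.8,246.3,130,114,1,3)])"
```

```text
29 [584.77399137 -18.21139275 109.32308142] 114.10719680605195
[425.60392935422095, -8.59961464884555, 189.96000000000004, -4.019999999999985]
[584.2, -19.4, 197.36, -4]
meas-cmd [ 1.1 -1.5  3. ] yaw -0.35 t 39.75 w 0.7 F [-0.8  0.1  0.3]
4 x [0, 0, -0.178, -0.036, -0.495, -0.235, 1]
4 x [0, 0, -0.178, 0.232, -0.438, -0.235, 1]
3 x [0, 0, -0.1, 0.67, -0.392, -0.0, 1]
3 x [0, 0, -0.1, 0.759, -0.165, -0.0, 1]
3 x [0, 0, -0.1, 0.772, 0.078, -0.0, 1]
1 x [0, 0, 0.0, 0.001, -0.0, 0.562, 1]
5 x [0, 0, 0.0, -0.0, -0.0, 0.75, 1]
```

>>> arm_command(
  rows=[0, 0, -0.178, -0.036, -0.495, -0.235, 1, 0, 0, -0.178, -0.036, -0.495, -0.235, 1, 0, 0, -0.178, -0.036, -0.495, -0.235, 1, 0, 0, -0.178, -0.036, -0.495, -0.235, 1],
)

```text
t: 40.15
ee_pos: [583.1, 19.2, 215.4]
orientation: [-3.047, -0.761, 0.005]
ft_force: [-0.2, -0.8, 0.3]
width: 29.3
grasp_force: 0.0
```

>>> arm_command(
  rows=[0, 0, -0.178, 0.232, -0.438, -0.235, 1, 0, 0, -0.178, 0.232, -0.438, -0.235, 1, 0, 0, -0.178, 0.232, -0.438, -0.235, 1, 0, 0, -0.178, 0.232, -0.438, -0.235, 1],
)

```text
t: 40.55
ee_pos: [583.3, 58.8, 234.1]
orientation: [-2.718, -1.572, 0.005]
ft_force: [-0.2, -0.4, 0.0]
width: 60.8
grasp_force: 0.0
```

>>> arm_command(
  rows=[0, 0, -0.1, 0.67, -0.392, 0, 1, 0, 0, -0.1, 0.67, -0.392, 0, 1, 0, 0, -0.1, 0.67, -0.392, 0, 1],
)

```text
t: 40.85
ee_pos: [583.3, 122.0, 234.1]
orientation: [-2.441, -1.975, 0.004]
ft_force: [0.9, 0.3, -0.1]
width: 84.5
grasp_force: 0.0
```

>>> arm_command(
  rows=[0, 0, -0.1, 0.759, -0.165, 0, 1, 0, 0, -0.1, 0.759, -0.165, 0, 1, 0, 0, -0.1, 0.759, -0.165, 0, 1],
)

```text
t: 41.15
ee_pos: [583.8, 183.3, 234.7]
orientation: [-2.106, -2.33, 0.003]
ft_force: [-0.6, -0.1, -0.8]
width: 87.7
grasp_force: 0.0
```

>>> arm_command(
  rows=[0, 0, -0.1, 0.78, 0.078, 0, 1, 0, 0, -0.1, 0.78, 0.078, 0, 1, 0, 0, -0.1, 0.78, 0.078, 0, 1, 0, 0, -0.1, 0.78, 0.078, 0, 1, 0, 0, -0.1, 0.78, 0.078, 0, 1],
)

```text
t: 41.65
ee_pos: [584.3, 243.6, 235.6]
orientation: [-1.725, -2.625, 0.002]
ft_force: [-0.1, 0.5, 0.8]
width: 87.9
grasp_force: 0.0
```

>>> arm_command(
  rows=[0, 0, 0, 0, 0, 0.28, 1, 0, 0, 0, 0, 0, 0.57, 1, 0, 0, 0, 0, 0, 0.57, 1],
)

```text
t: 41.95
ee_pos: [582.7, 243.3, 187.5]
orientation: [-1.721, -2.624, 0.008]
ft_force: [0.4, -0.8, -0.4]
width: 88.3
grasp_force: 0.0
```

>>> arm_command(
  rows=[0, 0, 0, 0, 0, 0.4, 1, 0, 0, 0, 0, 0, 0.75, 1, 0, 0, 0, 0, 0, 0.75, 1, 0, 0, 0, 0, 0, 0.75, 1, 0, 0, 0, 0, 0, 0.75, 1],
)

```text
t: 42.45
ee_pos: [585.7, 245.6, 132.5]
orientation: [1.718, 2.628, 0.004]
ft_force: [-0.1, -0.4, -0.8]
width: 87.9
grasp_force: 0.0
```

>>> arm_command(
  rows=[0, 0, 0, 0, 0, 0, -1, 0, 0, 0, 0, 0, 0, -1, 0, 0, 0, 0, 0, 0, -1, 0, 0, 0, 0, 0, 0, -1, 0, 0, 0, 0, 0, 0, -1],
)

```text
t: 42.95
ee_pos: [584.4, 245.5, 130.5]
orientation: [1.717, 2.631, 0.0]
ft_force: [0.7, 1.1, -0.0]
width: 50.9
grasp_force: 0.0
```

>>> arm_command(
  rows=[0, 0, 0, 0, 0, 0, -1, 0, 0, 0, 0, 0, 0, -1, 0, 0, 0, 0, 0, 0, -1, 0, 0, 0, 0, 0, 0, -1, 0, 0, 0, 0, 0, 0, -1],
)

```text
t: 43.45
ee_pos: [583.6, 245.2, 130.2]
orientation: [-1.717, -2.63, 0.002]
ft_force: [-4.0, -1.3, 4.0]
width: 23.4
grasp_force: 30.0
```

>>> arm_command(
  rows=[0, 0, 0, -0.236, -0.221, 0, -1, 0, 0, 0, -0.33, -0.531, 0, -1, 0, 0, 0, -0.257, -0.846, 0, -1],
)

```text
t: 43.75
ee_pos: [531.9, 198.7, 130.3]
orientation: [1.718, 2.628, 0.004]
ft_force: [3.0, 15.0, -7.1]
width: 23.3
grasp_force: 30.0
```

>>> arm_command(
  rows=[0, 0, 0, 0.221, -0.236, 0, -1, 0, 0, 0, 0.531, -0.33, 0, -1, 0, 0, 0, 0.846, -0.257, 0, -1],
)

```text
t: 44.05
ee_pos: [483.3, 252.1, 130.3]
orientation: [1.718, 2.63, -0.003]
ft_force: [10.7, -4.4, -10.5]
width: 23.4
grasp_force: 30.0
```

>>> arm_command(
  rows=[0, 0, 0, 0.236, 0.221, 0, -1, 0, 0, 0, 0.33, 0.531, 0, -1, 0, 0, 0, 0.257, 0.846, 0, -1],
)

```text
t: 44.35
ee_pos: [537.5, 299.7, 130.2]
orientation: [-1.714, -2.632, 0.005]
ft_force: [-4.6, -18.9, 9.0]
width: 23.5
grasp_force: 30.0
```

>>> arm_command(
  rows=[0, 0, 0, -0.221, 0.236, 0, -1, 0, 0, 0, -0.531, 0.33, 0, -1, 0, 0, 0, -0.846, 0.257, 0, -1],
)

```text
t: 44.65
ee_pos: [584.0, 245.7, 130.1]
orientation: [-1.716, -2.628, 0.002]
ft_force: [-18.5, 4.6, 11.9]
width: 23.4
grasp_force: 30.0
```

>>> arm_command(
  rows=[0, 0, 0, -0.236, -0.221, 0, -1, 0, 0, 0, -0.33, -0.531, 0, -1, 0, 0, 0, -0.257, -0.846, 0, -1],
)

```text
t: 44.95
ee_pos: [531.8, 198.7, 130.3]
orientation: [1.718, 2.628, 0.004]
ft_force: [3.2, 16.4, -7.7]
width: 23.6
grasp_force: 30.0
```

>>> arm_command(
  rows=[0, 0, 0, 0.221, -0.236, 0, -1, 0, 0, 0, 0.531, -0.33, 0, -1, 0, 0, 0, 0.846, -0.257, 0, -1],
)

```text
t: 45.25
ee_pos: [483.3, 252.1, 130.3]
orientation: [1.718, 2.63, -0.003]
ft_force: [11.6, -4.2, -11.0]
width: 23.6
grasp_force: 30.0
```

>>> arm_command(
  rows=[0, 0, 0, 0.236, 0.221, 0, -1, 0, 0, 0, 0.33, 0.531, 0, -1, 0, 0, 0, 0.257, 0.846, 0, -1],
)

```text
t: 45.55
ee_pos: [537.5, 299.7, 130.1]
orientation: [-1.714, -2.632, 0.005]
ft_force: [-4.0, -18.9, 8.1]
width: 23.2
grasp_force: 30.0
```

>>> arm_command(
  rows=[0, 0, 0, -0.221, 0.236, 0, -1, 0, 0, 0, -0.531, 0.33, 0, -1, 0, 0, 0, -0.846, 0.257, 0, -1, 0, 0, 0, -0.846, 0.257, 0, -1, 0, 0, 0, -0.846, 0.257, 0, -1],
)

```text
t: 46.05
ee_pos: [583.5, 244.2, 130.3]
orientation: [-1.718, -2.628, 0.003]
ft_force: [-5.3, -2.4, 3.9]
width: 23.6
grasp_force: 30.0
```

```bash
python3 -c "
from h import *; grab('top','top14')"; python3 m3.py top14 | grep -v '\[\['; python3 m2.py top14|grep blank
python3 -c "
from plan import *
plan([(582.8,246.3,130,114,1,4),(582.8,246.3,204,114,1),(565,60,235,65,1),(480,-200,235,15,1)],vmax=42)"
```

```text
strap [414. 129.] 246 [821.7 -37.3 152.9] dir -4.5 r 167.2
strap [319. 226.] 88 [663.6 123.  107.7] dir 86.7 r 147.4
strap [490. 241.] 90 [ 642.3 -171.6  107.4] dir -94.9 r 148.0
strap [395. 330.] 175 [487.8 -12.5 154.2] dir 176.0 r 167.6
gold [407. 208.] 20 [695.3 -27.6 115.6] dir -4.8 r 40.4
gold [380. 230.] 18 [657.6  16.7 114.3] dir 86.3 r 41.0
gold [429. 234.] 16 [651.3 -65.9 115.4] dir -95.0 r 41.9
gold [403. 256.] 18 [613.1 -21.7 113.4] dir 176.6 r 41.9
blank [ 435.6 -358.6] [ 435.7 -357.3] axis -144.4 [58.3 60.1]
meas-cmd [ 0.7 -1.8  0.2] yaw -0.41 t 46.1 w 23.4 F [-5.  -1.6  2.7]
5 x [0, 0, 0.0, -0.0, -0.0, 0.0, 1]
2 x [0, 0, 0.0, -0.0, -0.0, -0.925, 1]
2 x [0, 0, 0.091, -0.679, -0.385, -0.129, 1]
2 x [0, 0, 0.091, -0.759, -0.177, -0.129, 1]
2 x [0, 0, 0.091, -0.779, 0.044, -0.129, 1]
2 x [0, 0, 0.069, -0.848, 0.103, -0.0, 1]
2 x [0, 0, 0.069, -0.807, 0.284, -0.0, 1]
2 x [0, 0, 0.07, -0.726, 0.45, -0.0, 1]
2 x [0, 0, 0.069, -0.611, 0.598, -0.0, 1]
```

>>> arm_command(
  rows=[0, 0, 0, 0, 0, 0, 1, 0, 0, 0, 0, 0, 0, 1, 0, 0, 0, 0, 0, 0, 1, 0, 0, 0, 0, 0, 0, 1],
)

```text
t: 46.5
ee_pos: [584.7, 245.7, 130.5]
orientation: [1.717, 2.63, 0.001]
ft_force: [0.5, -0.3, -0.2]
width: 52.0
grasp_force: 0.0
```

>>> arm_command(
  rows=[0, 0, 0, 0, 0, -0.925, 1, 0, 0, 0, 0, 0, -0.925, 1],
)

```text
t: 46.7
ee_pos: [585.4, 245.9, 206.8]
orientation: [1.716, 2.63, 0.003]
ft_force: [1.5, -0.1, 0.1]
width: 68.1
grasp_force: 0.0
```

>>> arm_command(
  rows=[0, 0, 0.091, -0.679, -0.385, -0.129, 1, 0, 0, 0.091, -0.679, -0.385, -0.129, 1],
)

```text
t: 46.9
ee_pos: [578.3, 181.3, 216.4]
orientation: [2.08, 2.352, 0.002]
ft_force: [-0.0, 0.9, -0.3]
width: 83.9
grasp_force: 0.0
```

>>> arm_command(
  rows=[0, 0, 0.091, -0.759, -0.177, -0.129, 1, 0, 0, 0.091, -0.759, -0.177, -0.129, 1],
)

```text
t: 47.1
ee_pos: [571.5, 118.5, 225.8]
orientation: [2.396, 2.03, 0.0]
ft_force: [0.4, 0.4, -0.4]
width: 87.4
grasp_force: 0.0
```

>>> arm_command(
  rows=[0, 0, 0.091, -0.779, 0.044, -0.129, 1, 0, 0, 0.091, -0.779, 0.044, -0.129, 1],
)

```text
t: 47.3
ee_pos: [565.3, 56.3, 236.1]
orientation: [2.661, 1.668, 0.001]
ft_force: [0.3, 0.3, -0.6]
width: 87.9
grasp_force: 0.0
```

>>> arm_command(
  rows=[0, 0, 0.069, -0.848, 0.103, 0, 1, 0, 0, 0.069, -0.848, 0.103, 0, 1],
)

```text
t: 47.5
ee_pos: [542.8, -8.1, 235.5]
orientation: [2.825, 1.372, -0.001]
ft_force: [0.1, 0.9, -0.0]
width: 87.8
grasp_force: 0.0
```

>>> arm_command(
  rows=[0, 0, 0.069, -0.807, 0.284, 0, 1, 0, 0, 0.069, -0.807, 0.284, 0, 1],
)

```text
t: 47.7
ee_pos: [521.1, -73.0, 235.4]
orientation: [2.957, 1.058, -0.001]
ft_force: [0.0, 0.2, 0.8]
width: 87.8
grasp_force: 0.0
```

>>> arm_command(
  rows=[0, 0, 0.07, -0.726, 0.45, 0, 1, 0, 0, 0.07, -0.726, 0.45, 0, 1],
)

```text
t: 47.9
ee_pos: [499.6, -137.9, 235.5]
orientation: [3.055, 0.727, 0.0]
ft_force: [0.5, -0.4, 1.0]
width: 88.0
grasp_force: 0.0
```

>>> arm_command(
  rows=[0, 0, 0.069, -0.611, 0.598, 0, 1, 0, 0, 0.069, -0.611, 0.598, 0, 1],
)

```text
t: 48.1
ee_pos: [478.0, -202.9, 235.6]
orientation: [3.116, 0.392, 0.001]
ft_force: [0.2, 1.1, -0.4]
width: 88.1
grasp_force: 0.0
```

```bash
python3 -c "
from h import *; grab('top','top15'); im,d=grab('scene','sc15');W=wmap('scene',d)
for m,s,c in blobs(W,d,22,42,(300,650,-420,-200),30):
    P=W[m]; print(P.mean(0).round(1),cv2.minAreaRect(P[:,:2].astype(np.float32)),s[4])
"; python3 m3.py top15 | grep strap; python3 m2.py top15|grep blank
python3 -c "
from plan import *
plan([(435.5,-358,235,-4.2,1,1),(435.5,-358,160,-4.2,1),(435.5,-358,90,-4.2,1,2),(435.5,-358,31,-4.2,1,3),(435.5,-358,31,-4.2,-1,4),(435.5,-358,105,-4.2,-1),(555.3,-120,190,-4.2,-1),(555.3,-16.6,190,-4.2,-1,2),(555.3,-16.6,110,-4.2,-1,3)],vmax=42)"
```

```text
[ 309.8 -225.6   31.1] ((311.5216369628906, -229.3491668701172), (57.33081817626953, 23.693981170654297), 88.3988037109375) 67
[ 441.5 -360.    32.3] ((438.5650329589844, -359.0317077636719), (58.89127731323242, 59.62389373779297), 56.13303756713867) 220
strap [414. 129.] 249 [821.7 -37.2 152.9] dir -4.5 r 167.2
strap [319. 226.] 88 [663.6 123.1 107.7] dir 86.7 r 147.6
strap [491. 241.] 90 [ 642.5 -171.9  107.5] dir -94.8 r 148.2
strap [395. 330.] 174 [487.8 -12.7 154.2] dir 176.1 r 167.6
meas-cmd [-1.7 -2.3  0.6] yaw -0.59 t 48.2 w 87.4 F [0.3 0.8 0.5]
2 x [0, 0, 0.054, -0.526, 0.881, -0.0, 1]
3 x [0, 0, 0.053, -0.369, 0.957, -0.0, 1]
2 x [0, 0, 0.0, 0.0, 0.0, 0.937, 1]
4 x [0, 0, 0.0, 0.0, 0.0, 0.875, 1]
5 x [0, 0, 0.0, 0.0, 0.0, 0.738, 1]
5 x [0, 0, 0.0, 0.0, 0.0, -0.0, -1]
2 x [0, 0, 0.0, 0.0, 0.0, -0.925, -1]
2 x [0, 0, 0.0, 0.319, -0.769, -0.266, -1]
2 x [0, 0, 0.0, 0.319, -0.769, -0.266, -1]
2 x [0, 0, 0.0, 0.32, -0.769, -0.265, -1]
2 x [0, 0, 0.0, 0.319, -0.769, -0.266, -1]
2 x [0, 0, 0.0, -0.047, -0.644, 0.0, -1]
4 x [0, 0, 0.0, -0.047, -0.645, 0.0, -1]
1 x [0, 0, 0.0, -0.0, 0.0, 0.5, -1]
4 x [0, 0, 0.0, -0.0, 0.0, 0.5, -1]
```

>>> arm_command(
  rows=[0, 0, 0.027, -0.263, 0.44, 0, 1, 0, 0, 0.054, -0.526, 0.881, 0, 1, 0, 0, 0.054, -0.526, 0.881, 0, 1],
)

```text
t: 48.5
ee_pos: [455.9, -281.6, 235.6]
orientation: [3.137, 0.132, 0.001]
ft_force: [0.0, -0.0, 0.3]
width: 87.9
grasp_force: 0.0
```

>>> arm_command(
  rows=[0, 0, 0.053, -0.369, 0.957, 0, 1, 0, 0, 0.053, -0.369, 0.957, 0, 1, 0, 0, 0.053, -0.369, 0.957, 0, 1, 0, 0, 0.053, -0.369, 0.957, 0, 1],
)

```text
t: 48.9
ee_pos: [433.7, -357.0, 235.1]
orientation: [-3.138, 0.122, 0.0]
ft_force: [-1.3, 0.6, 0.2]
width: 87.9
grasp_force: 0.0
```

>>> arm_command(
  rows=[0, 0, 0, 0, 0, 0.47, 1, 0, 0, 0, 0, 0, 0.937, 1, 0, 0, 0, 0, 0, 0.937, 1],
)

```text
t: 49.2
ee_pos: [431.5, -353.9, 156.4]
orientation: [-3.133, 0.12, 0.011]
ft_force: [-0.2, 0.5, -0.5]
width: 87.6
grasp_force: 0.0
```

>>> arm_command(
  rows=[0, 0, 0, 0, 0, 0.44, 1, 0, 0, 0, 0, 0, 0.875, 1, 0, 0, 0, 0, 0, 0.875, 1, 0, 0, 0, 0, 0, 0.875, 1],
)

```text
t: 49.6
ee_pos: [434.1, -357.4, 91.6]
orientation: [-3.139, 0.122, -0.0]
ft_force: [-0.7, 0.4, 0.7]
width: 87.6
grasp_force: 0.0
```

>>> arm_command(
  rows=[0, 0, 0, 0, 0, 0.37, 1, 0, 0, 0, 0, 0, 0.738, 1, 0, 0, 0, 0, 0, 0.738, 1, 0, 0, 0, 0, 0, 0.738, 1, 0, 0, 0, 0, 0, 0.738, 1],
)

```text
t: 50.1
ee_pos: [434.7, -358.9, 33.7]
orientation: [3.137, -0.124, 0.004]
ft_force: [0.3, -0.1, 0.7]
width: 88.0
grasp_force: 0.0
```

>>> arm_command(
  rows=[0, 0, 0, 0, 0, 0, -1, 0, 0, 0, 0, 0, 0, -1, 0, 0, 0, 0, 0, 0, -1, 0, 0, 0, 0, 0, 0, -1, 0, 0, 0, 0, 0, 0, -1],
)

```text
t: 50.6
ee_pos: [433.5, -358.2, 31.8]
orientation: [3.139, -0.124, 0.001]
ft_force: [-0.4, -0.3, 6.1]
width: 61.6
grasp_force: 30.0
```

>>> arm_command(
  rows=[0, 0, 0, 0, 0, 0, -1, 0, 0, 0, 0, 0, 0, -1],
)

```text
t: 50.8
ee_pos: [433.5, -358.1, 31.8]
orientation: [3.139, -0.124, 0.001]
ft_force: [-0.3, 1.1, 5.0]
width: 61.3
grasp_force: 30.0
```

>>> arm_command(
  rows=[0, 0, 0, 0, 0, -0.46, -1, 0, 0, 0, 0, 0, -0.925, -1, 0, 0, 0, 0, 0, -0.925, -1],
)

```text
t: 51.1
ee_pos: [435.4, -359.7, 109.2]
orientation: [3.135, -0.124, 0.009]
ft_force: [0.2, -0.8, -1.0]
width: 61.3
grasp_force: 30.0
```

>>> arm_command(
  rows=[0, 0, 0, 0.16, -0.385, -0.266, -1, 0, 0, 0, 0.319, -0.769, -0.266, -1],
)

```text
t: 51.3
ee_pos: [464.4, -299.0, 127.8]
orientation: [3.138, -0.128, 0.004]
ft_force: [-0.2, 0.3, -1.3]
width: 61.4
grasp_force: 30.0
```

>>> arm_command(
  rows=[0, 0, 0, 0.16, -0.385, -0.266, -1, 0, 0, 0, 0.319, -0.769, -0.266, -1],
)

```text
t: 51.5
ee_pos: [495.0, -238.5, 148.8]
orientation: [3.138, -0.125, 0.003]
ft_force: [0.6, -1.2, -0.8]
width: 61.3
grasp_force: 30.0
```

>>> arm_command(
  rows=[0, 0, 0, 0.16, -0.385, -0.265, -1, 0, 0, 0, 0.32, -0.769, -0.265, -1],
)

```text
t: 51.7
ee_pos: [525.4, -179.0, 170.0]
orientation: [3.139, -0.125, 0.003]
ft_force: [1.0, -0.7, -1.5]
width: 61.8
grasp_force: 30.0
```

>>> arm_command(
  rows=[0, 0, 0, 0.16, -0.385, -0.266, -1, 0, 0, 0, 0.319, -0.769, -0.266, -1, 0, 0, 0, 0.319, -0.769, -0.266, -1],
)

```text
t: 52.0
ee_pos: [555.9, -117.8, 189.9]
orientation: [-3.139, 0.119, -0.001]
ft_force: [-0.6, -1.1, -1.7]
width: 61.5
grasp_force: 30.0
```

>>> arm_command(
  rows=[0, 0, 0, -0.047, -0.644, 0, -1, 0, 0, 0, -0.047, -0.644, 0, -1],
)

```text
t: 52.2
ee_pos: [553.6, -66.0, 188.9]
orientation: [-3.138, 0.12, 0.005]
ft_force: [-0.2, -0.6, -1.3]
width: 61.3
grasp_force: 30.0
```

>>> arm_command(
  rows=[0, 0, 0, -0.047, -0.645, 0, -1, 0, 0, 0, -0.047, -0.645, 0, -1, 0, 0, 0, -0.047, -0.645, 0, -1, 0, 0, 0, -0.047, -0.645, 0, -1],
)

```text
t: 52.6
ee_pos: [554.9, -18.4, 189.8]
orientation: [3.139, -0.125, -0.002]
ft_force: [0.9, -0.2, -0.5]
width: 61.3
grasp_force: 30.0
```

>>> arm_command(
  rows=[0, 0, 0, 0, 0, 0.25, -1, 0, 0, 0, 0, 0, 0.5, -1, 0, 0, 0, 0, 0, 0.75, -1, 0, 0, 0, 0, 0, 0.99, -1, 0, 0, 0, 0, 0, 0.99, -1],
)

```text
t: 53.1
ee_pos: [553.4, -18.7, 108.8]
orientation: [3.139, -0.127, -0.008]
ft_force: [0.6, 0.6, -1.2]
width: 61.4
grasp_force: 30.0
```

>>> arm_command(
  rows=[0, 0, 0, 0, 0, 0, -1, 0, 0, 0, 0, 0, 0, -1, 0, 0, 0, 0, 0, 0, -1, 0, 0, 0, 0, 0, 0, -1],
)

```text
t: 53.5
ee_pos: [555.8, -17.4, 112.1]
orientation: [3.139, -0.124, 0.002]
ft_force: [0.4, 0.2, -1.2]
width: 61.4
grasp_force: 30.0
```

>>> arm_command(
  rows=[0, 0, 0, -0.02, 0, 0.06, -1, 0, 0, 0, -0.02, 0, 0.1, -1, 0, 0, 0, -0.02, 0, 0.14, -1, 0, 0, 0, -0.02, 0, 0.18, -1, 0, 0, 0, -0.02, 0, 0.22, -1],
)

```text
t: 54.0
ee_pos: [553.6, -17.1, 93.2]
orientation: [-3.139, 0.124, 0.0]
ft_force: [-0.4, -0.1, -1.6]
width: 61.4
grasp_force: 30.0
```

>>> arm_command(
  rows=[0, 0, 0, 0, 0, 0.015, -1, 0, 0, 0, 0, 0, 0.015, -1, 0, 0, 0, 0, 0, 0.015, -1],
)

```text
t: 54.3
ee_pos: [553.7, -17.1, 92.4]
orientation: [-3.139, 0.124, -0.0]
ft_force: [-0.7, -0.4, -1.1]
width: 61.8
grasp_force: 30.0
```

```bash
python3 -c "
from h import *; from plan import *
im,d=grab('scene','sc16');o=ctrl.get_obs(); print(o['ee_pos'],yaw_now(o),o['width'],o['ft_force'],load())
u,v=pix('scene',[565,-17,80]).astype(int); cv2.imwrite('pics/c16.png',cv2.resize(im[v-30:v+30,u-40:u+40,::-1],(800,600),interpolation=cv2.INTER_CUBIC))"
```

```text
[553.77718478 -17.16433047  92.47704446] -4.53469129358451 61.49132856851564 [-0.32629712  0.02728165 -0.96506009] [555.3103449594622, -16.593461101484515, 110.00000000000003, -4.179999999999994]
```

View pics/c16.png

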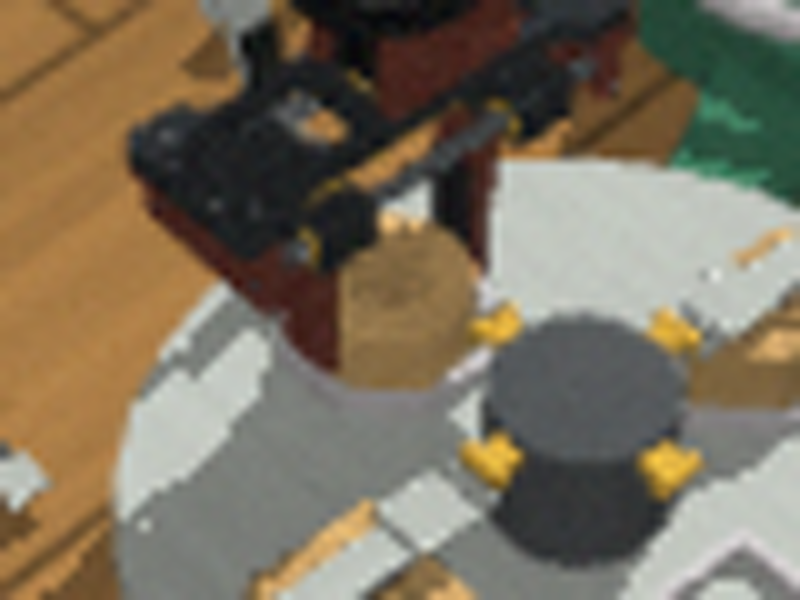

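>>> arm_command(
  rows=[0, 0, 0, 0, 0, 0, 0.45, 0, 0, 0, 0, 0, 0, 0.5, 0, 0, 0, 0, 0, 0, 0.6, 0, 0, 0, 0, 0, 0, 0.8, 0, 0, 0, 0, 0, 0, 0.8],
)

```text
t: 54.85
ee_pos: [553.7, -17.2, 92.5]
orientation: [-3.139, 0.124, -0.0]
ft_force: [0.4, -0.3, -0.7]
width: 78.6
grasp_force: 0.0
```

>>> arm_command(
  rows=[0, 0, 0, 0, 0, -0.46, 0.8, 0, 0, 0, 0, 0, -0.93, 0.8],
)

```text
t: 55.05
ee_pos: [552.6, -17.1, 166.5]
orientation: [-3.139, 0.124, 0.005]
ft_force: [0.8, -0.5, -0.5]
width: 79.3
grasp_force: 0.0
```

>>> arm_command(
  rows=[0, 0, 0, 0, 0, -0.93, 0.8, 0, 0, 0, 0, 0, -0.93, 0.8, 0, 0, 0, 0, 0, -0.93, 0.8],
)

```text
t: 55.35
ee_pos: [556.0, -17.3, 245.4]
orientation: [3.139, -0.124, 0.012]
ft_force: [-0.3, 0.7, -0.3]
width: 79.0
grasp_force: 0.0
```

>>> arm_command(
  rows=[0, 0, 0, -0.8, 0.01, 0, -1, 0, 0, 0, -0.8, 0.01, 0, -1],
)

```text
t: 55.55
ee_pos: [484.9, -12.6, 239.1]
orientation: [-3.139, 0.124, 0.01]
ft_force: [-0.5, -0.2, -0.0]
width: 66.5
grasp_force: 0.0
```

>>> arm_command(
  rows=[0, 0, 0, -0.8, 0.01, 0, -1, 0, 0, 0, -0.8, 0.01, 0, -1, 0, 0, 0, -0.8, 0.01, 0, -1, 0, 0, 0, -0.8, 0.01, 0, -1, 0, 0, 0, -0.8, 0.01, 0, -1],
)

```text
t: 56.05
ee_pos: [427.7, -8.7, 241.3]
orientation: [3.139, -0.124, 0.002]
ft_force: [0.7, 0.5, -0.2]
width: 26.5
grasp_force: 0.0
```

>>> arm_command(
  rows=[0, 0, 0, 0, 0, 0.64, -1, 0, 0, 0, 0, 0, 0.64, -1, 0, 0, 0, 0, 0, 0.64, -1, 0, 0, 0, 0, 0, 0.64, -1],
)

```text
t: 56.45
ee_pos: [427.1, -8.7, 191.1]
orientation: [3.139, -0.124, 0.002]
ft_force: [1.6, 0.2, 0.3]
width: 0.7
grasp_force: 0.0
```

```bash
python3 -c "
from h import *
im,d=grab('scene','sc17');W=wmap('scene',d)
m=(np.hypot(W[...,0]-555,W[...,1]+17)<45)&(W[...,2]>84)&(W[...,2]<103); P=W[m]
print(len(P),P.mean(0),np.percentile(P[:,2],[10,50,90]),cv2.minAreaRect(P[:,:2].astype(np.float32)))
u,v=pix('scene',[555,-17,80]).astype(int); cv2.imwrite('pics/c17.png',cv2.resize(im[v-45:v+45,u-60:u+60,::-1],(800,600),interpolation=cv2.INTER_CUBIC))"
```

```text
185 [560.02903973 -20.02553896  93.12255332] [89.81213921 92.90202901 97.10864561] ((559.0262451171875, -17.251625061035156), (57.1776123046875, 59.917503356933594), 44.40628433227539)
```

View pics/c17.png

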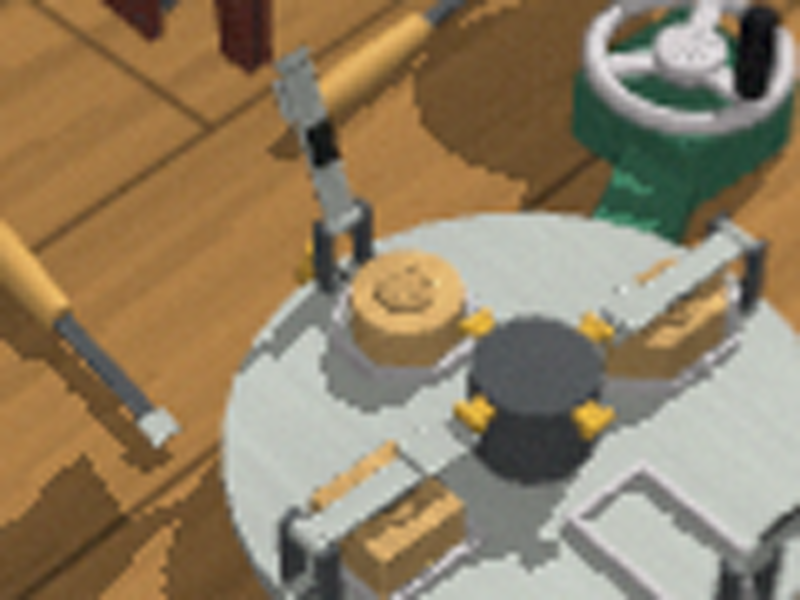

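>>> arm_command(
  rows=[0, 0, 0, 0.15, 0, 0, -1, 0, 0, 0, 0.305, 0, 0, -1],
)

```text
t: 56.7
ee_pos: [452.0, -10.7, 191.3]
orientation: [3.139, -0.124, 0.004]
ft_force: [-1.5, 0.7, 0.4]
width: 0.4
grasp_force: 0.2
```

>>> arm_command(
  rows=[0, 0, 0, 0.15, 0, 0, -1, 0, 0, 0, 0.3, 0, 0, -1, 0, 0, 0, 0.45, 0, 0, -1, 0, 0, 0, 0.6, 0, 0, -1, 0, 0, 0, 0.727, 0, 0, -1],
)

```text
t: 57.2
ee_pos: [509.4, -15.3, 189.9]
orientation: [-3.139, 0.124, 0.0]
ft_force: [0.3, -0.0, 0.6]
width: 0.2
grasp_force: 0.0
```

>>> arm_command(
  rows=[0, 0, 0, 0, 0, -0.25, -1, 0, 0, 0, 0, 0, -0.25, -1, 0, 0, 0, 0, 0, -0.25, -1, 0, 0, 0, 0, 0, -0.25, -1],
)

```text
t: 57.6
ee_pos: [507.8, -15.2, 209.4]
orientation: [-3.139, 0.124, 0.001]
ft_force: [0.2, -0.6, 0.6]
width: -0.0
grasp_force: 0.0
```

```bash
python3 plate.py sc18
```

```text
23 [585.64322582 -19.48216263 126.4514272 ] 131.83588726895977
```

>>> arm_command(
  rows=[0, 0, 0, 0.5, 0, 0, -1, 0, 0, 0, 0.955, 0, 0, -1, 0, 0, 0, 0.955, 0, 0, -1],
)

```text
t: 57.95
ee_pos: [588.1, -21.5, 209.8]
orientation: [3.139, -0.125, 0.005]
ft_force: [0.3, 0.2, 0.6]
width: 0.5
grasp_force: 0.0
```

>>> arm_command(
  rows=[0, 0, 0, 0, 0, 0.3, -1, 0, 0, 0, 0, 0, 0.6, -1, 0, 0, 0, 0, 0, 0.8, -1, 0, 0, 0, 0, 0, 0.8, -1, 0, 0, 0, 0, 0, 0.8, -1],
)

```text
t: 58.45
ee_pos: [583.8, -21.2, 145.8]
orientation: [-3.139, 0.124, 0.002]
ft_force: [0.4, 0.4, -0.3]
width: 0.4
grasp_force: 0.0
```

>>> arm_command(
  rows=[0, 0, 0, 0, 0, 0.06, -1, 0, 0, 0, 0, 0, 0.1, -1, 0, 0, 0, 0, 0, 0.13, -1, 0, 0, 0, 0, 0, 0.16, -1, 0, 0, 0, 0, 0, 0.16, -1],
)

```text
t: 58.95
ee_pos: [585.5, -21.2, 134.2]
orientation: [3.139, -0.124, 0.004]
ft_force: [2.1, 0.8, 2.7]
width: 0.5
grasp_force: 1.2
```

>>> arm_command(
  rows=[0, 0, 0, 0, 0, 0.03, -1, 0, 0, 0, 0, 0, 0.05, -1, 0, 0, 0, 0, 0, 0.07, -1, 0, 0, 0, 0, 0, 0.085, -1, 0, 0, 0, 0, 0, 0.085, -1],
)

```text
t: 59.45
ee_pos: [584.4, -21.2, 128.4]
orientation: [3.139, -0.124, -0.0]
ft_force: [-6.0, -0.6, 21.1]
width: 0.6
grasp_force: 10.9
```

>>> arm_command(
  rows=[0, 0, 0, 0, 0, -0.45, -1, 0, 0, 0, 0, 0, -0.9, -1, 0, 0, 0, 0, 0, -0.9, -1],
)

```text
t: 59.75
ee_pos: [586.9, -21.3, 202.7]
orientation: [3.139, -0.124, 0.011]
ft_force: [0.7, 1.1, 0.8]
width: 0.2
grasp_force: 0.0
```

>>> arm_command(
  rows=[0, 0, 0, 0, 0, -0.45, -1, 0, 0, 0, 0, 0, -0.9, -1, 0, 0, 0, 0, 0, -0.9, -1, 0, 0, 0, 0, 0, -0.9, -1, 0, 0, 0, 0, 0, -0.9, -1],
)

```text
t: 60.25
ee_pos: [583.2, -21.1, 268.5]
orientation: [-3.139, 0.124, 0.005]
ft_force: [-0.9, -0.2, -0.4]
width: 0.3
grasp_force: 0.0
```

```bash
python3 plate.py sc19; python3 -c "
from h import *; grab('top','top19')"; python3 m3.py top19|grep strap
```

```text
31 [584.31676593 -19.38414011 110.16261278] 115.38059039149061
strap [414. 129.] 250 [821.7 -37.2 152.9] dir -4.4 r 167.2
strap [319. 226.] 89 [663.7 122.9 107.3] dir 86.6 r 147.4
strap [491. 241.] 90 [ 642.5 -171.7  107.4] dir -94.8 r 148.1
strap [397. 318.] 80 [508.5 -14.  108.5] dir 176.0 r 146.9
```

View pics/sc19.png

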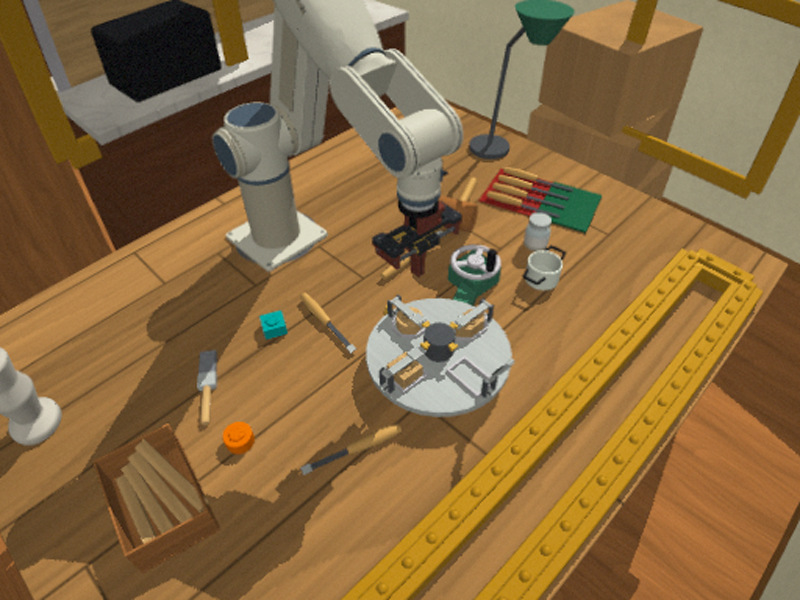

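All three straps are shut: round at (405,315), pointed at (475,318), square at (400,372). The round pocket is at the mark, no blanks are left on the bench, and the tools haven't moved.

```bash
python3 -c "
from workcell import ctrl
print(ctrl.close_job())"
```

```text
the job is handed in; nothing more can be done
None
```

The job is handed in, though `close_job()` returned no verdict: the square, pointed and round blanks (the only three present) are seated and strapped shut, the round pocket is at the mark, and the tools and pot were not touched.

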